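Unpin the drive sled of a test dock and park its pull pin

TASK

Free the hard disk from the test dock: draw the red-handled locking pin up its slanted bore, turn it anticlockwise (looking down on its handle) and let it down into the collar's side notch so that it stays parked there by itself. Only then pull the sled by its green tab away from the black connector head, all the way to its stop. Leave pin and sled standing so, and do not disturb the other things on the bench.

Things in the scene. Friction and masses are not known exactly. Their poses are not given: they have to be found in the camera images.
- dock: fixed grey base plate of the test dock, 250 x 370 x 12 mm, flat on the bench; its x points from the pin towards the drive, y towards the black connector head, z up. It spans x -170..80, y -210..160 mm. The connector head stands at y 122..156 and is 74 mm high. Two blue cheeks, 76 mm high, carry the guide
- guide: fixed aluminium block 34 x 34 x 60 mm with the 16 mm bore in which the pin slides. Origin in the middle of the bore's lower mouth; z runs up the bore and leans 27 degrees from vertical towards -x of the dock; y is the dock's y. Top face at z = 60 mm; the yellow collar sits round it
- collar_top (a point): point on the bore's axis at guide z = 88 mm, level with the notch floors. The collar has two opposite posts, 16 to 28 mm from the axis, each with a notch 11 mm wide between a low yellow wall (top z = 98, met first turning anticlockwise) and a tall red one (top z = 108, the stop). Its setting is not reported: notch 52 to 88 deg anticlockwise of the locked crossbar. Stiff: slips above 1.2 N m
- pin: loose steel pull pin, 0.14 to 0.25 kg, 153 mm long, shank 14 mm thick, red crossbar handle 76 mm long, 14 mm thick. Origin in the crossbar's middle; z along the shank to the handle, y along the crossbar. Locked: origin at guide z = 132 mm, crossbar along guide y, lowest 14 mm of shank in the sled's fork. Only its weight holds it. Drawn 74 mm or more it leaves the bore
- pin_lug (a point): middle of the pin's dark cross-lug, 8 mm thick, 52 mm end to end, parallel to the crossbar and 68 mm below it. Locked it lies on the guide's top face. Drawn 38 to 48 mm it passes over the low wall and strikes the tall wall; parked on the notch floors (drawn 28 mm) it leaves the crossbar at guide z = 160 mm. Let go short of the posts, it drops back to locked
- sled_tab (a point): point on the sled's upright green tab, 44 mm (dock x) by 12 mm (dock y), its top at 88 mm above the bench, rising 66 mm from the sled plate; the point lies on its centre line, 75 mm above the bench. The drive on the sled begins 42 mm towards +y from the tab's middle, its top 49 mm above the bench
- sled (a joint): travel of the sled in m along -y of the dock: 0 plugged into the connector head, 0.08 at its stop; friction about 3 N. With the pin locked it has only about 3 mm of play
- spare_drive: bystander: spare 3.5-inch disk drive lying flat, 102 x 147 x 26 mm, origin under its centre
- screwdriver: bystander: orange-handled screwdriver lying beside the dock, handle to its -x
- spray_can: bystander: blue spray can, 66 mm across, 190 mm high, origin under its centre
- speaker_a: bystander: beige computer speaker 85 x 80 x 170 mm, upright, origin under its centre
- speaker_b: bystander: like speaker_a
- tape_roll: bystander: brown roll of tape, 96 mm across, 24 mm high, origin under its centre
- screw_tray: bystander: blue divided tray 90 x 120 x 30 mm, origin under its centre

How it is judged (in metres and radians):
On the way, in this order (a step that is already met when the one before it is completed fails the run):
1. the pin is drawn and parked in the side notch, let go, with the sled still plugged in (z of pin in the frame of guide between 0.154 and 0.166 m and angle between the z axis of pin and the z axis of guide, either way round below 0.12 rad and x of pin in the frame of guide between -0.02 and 0.02 m and y of pin in the frame of guide between -0.02 and 0.02 m and linear speed of pin below 0.02 m/s and contact force between pin and the fingers below 0.05 N and value of joint sled below 0.01 m), for 0.2 s.
2. the sled is pulled out to its stop (value of joint sled above 0.072 m), for 0.1 s.
At the end, for the whole second after the job is handed in: the pin rests by itself in the notch: its origin 154 to 166 mm up the guide's axis and within 20 mm of it to either side, its shank within 0.12 rad of the bore's direction, at rest and not touched by the fingers; the sled has travelled more than 72 mm of its 80 mm (z of pin in the frame of guide between 0.154 and 0.166 m and angle between the z axis of pin and the z axis of guide, either way round below 0.12 rad and x of pin in the frame of guide between -0.02 and 0.02 m and y of pin in the frame of guide between -0.02 and 0.02 m and linear speed of pin below 0.02 m/s and contact force between pin and the fingers below 0.05 N and value of joint sled above 0.072 m).
It fails at once if another thing on the bench (spare drive, screwdriver, spray can, speakers, tape roll, screw tray) is moved more than 30 mm (distance of any of spare_drive, screwdriver, spray_can, speaker_a, speaker_b, tape_roll, screw_tray from where it was at the start of the episode above 0.03 m).
It also fails if it takes over 56 s, if anything falls off the work surface, if the arm or the gripper's body presses on something with over 40 N, if the wrist force passes 120 N, or if a joint passes its speed limit or range.

ROBOT

A 6-joint arm with a two-finger parallel gripper is mounted at the origin on the work surface. World frame = base frame: x ahead of the robot, y to its left, z up, the work surface at z = 0. Lengths are in mm, angles in rad, forces in N, time in s.
With the tool pointing down it reaches from about 250 to 800 mm from the base axis. Payload 3.9 kg.
Tool frame: the origin (TCP) lies midway between the tips of the shut fingers; the grasp point (between the pads) lies 19 mm behind it (env.grip_point_offset is the distance from the TCP to the grasp point, in mm); x points along the fingers, z is the direction in which the jaws open and shut, and the axes are right-handed (so a half turn about x gives the same grasp; the last joint's range is limited). The gripper opens to 85 mm and grips with 20 to 120 N. Pads are 22 mm wide; open, the fingers measure 114 mm over their backs; the gripper's body (76 mm by 85 mm) begins 54 mm behind the grasp point. The pads swing forward as they close: fully open they stand 13 mm farther back than shut.
Start: joints at [-1.115, 0.26, -0.138, 1.173, 0, 1.571], TCP at [231.089, -471.395, 198.104] pointing down, gripper open.
Joint ranges: [-2.78, 2.78], [-0.83, 1.72], [-1.28, 1.37], [-1.9, 2.12], [-1.57, 1.48], [-3.14, 3.14]. Speed limits (rad/s): [2.57, 2.57, 3.14, 3.14, 3.14, 3.14].

INTERFACE

Orientations are given as a rotation vector (axis times angle).
In Python, from workcell import monitor, camera, camera_model, job, env gives the robot as it stands.
- The arm moves only by the tool drive_tool, never from a script. Its argument "deltas" is one flat list of numbers, 5 for each row, row after row: the shift along the tool's x, y, z in mm, then the turn about the tool's x in rad, then the opening, from 0 (shut) to 1 (fully open). A call has 1 to 20 rows; each row is the pose to reach, as a shift and turn from the pose measured when the call began, along the tool's axes at that moment; what a row does not reach only later rows make up. A row lasts 1/12 s, in which the tool goes at most 41.7 mm and 7.16 degrees, less where a joint would pass 70% of its speed; a pose out of reach is approached as far as the arm can. A call with a gripper value outside its range is refused whole. The fingers move at their own pace and stop on an object; the grip force is fixed at half the most. Time passes only in rows, so rows that repeat a pose let the fingers close. It gives the time, the measured TCP pose, the force and the opening at its end, in the units of the state.
- monitor.get_obs(): the state, without advancing time (a new reading comes with each control period).
- camera(name): name is "scene" or "side" or "wrist"; returns (picture, depth): 480x640x3 uint8, red, green, blue; 480x640 float32, mm along the optical axis (not along the pixel's ray), 0 where there is no reading.
- camera_model(name): a dict with "K" (3x3 intrinsics, pixels), "position" and "rotation" of the camera in the world; the wrist camera has in their place "T_tool_cam" (4x4, takes a point from camera to tool coordinates, whose origin is the TCP and whose axes are the tool frame's). Camera axes: x right, y down, z forward; pixel columns grow to the right and rows downward; lengths in mm; the calibration is good to about 2 mm. A picture is of the moment at which its call begins: read the wrist's pose just before it. camera_model takes no time and is no camera call.
- job.finish_job(): hands the job in, once; it reports no verdict.
The state is a dict: "t": time; "joint_positions": joint angles; "qd": joint speeds; "tau": joint torques, N m; "ee_pos": TCP position; "orientation": TCP orientation; "wrist_force": force on the tool from outside, world axes, zero at the start; "torque": the same for the moment, N m; "grip_width": finger opening in mm.
Only numpy, scipy, OpenCV 4.12 (cv2) and the standard library are available. Lean on these libraries where they do the work, as an engineer would, in place of code of your own. Each camera call takes 0.05 s, during which the arm holds its last target.

## Working session

There is one attempt and no reset: what is moved stays moved. The work goes in short steps, Python scripts to look and compute and a tool call to move; the robot and the scene stay as the last step left them, time stands still between calls to the robot, and variables do not carry over. Pictures are saved under pics/ and viewed, and the job is handed in when it is done.

Besides the shell and the picture viewer there is one more tool, called by a JSON object that holds its "fn" and its "kwargs". drive_tool: Moves the arm, as the interface text tells. Its arguments: {"type":"object","properties":{"deltas":{"type":"array"}},"required":["deltas"]}

```bash
ls; mkdir -p pics; python3 - <<'E'
from workcell import monitor, camera, camera_model, job, env
import cv2,numpy as np
o=monitor.get_obs(); print(o)
print(env.grip_point_offset)
for n in ["scene","side","wrist"]:
    p,d=camera(n); cv2.imwrite(f"pics/{n}0.png",p[:,:,::-1]); np.save(f"pics/{n}0.npy",d); print(n,camera_model(n))
E
```

```text
pics
{'t': 0.0, 'joint_positions': array([-1.11499901e+00,  2.60724402e-01, -1.39398679e-01,  1.17267539e+00,
        8.74849289e-06,  1.57077898e+00]), 'qd': array([-7.20019185e-04,  1.36974112e-03,  7.26072159e-05, -1.78606493e-04,
        1.65136091e-03,  9.98696059e-05]), 'tau': array([ 6.79400018e-04, -4.05676425e+01,  2.53923619e+01,  1.87651516e-02,
       -1.97310055e-05,  5.52018804e-07]), 'ee_pos': array([ 230.76572328, -470.7269811 ,  197.23257861]), 'orientation': array([ 0.86832814,  1.39274409, -0.86657915]), 'wrist_force': array([-0.31997846,  0.48066888, -0.55308547]), 'torque': array([ 0.05202641, -0.02199166, -0.01155481]), 'grip_width': 85.36879684369481}
18.700000000000003
scene {'K': array([[464.5987956 ,   0.        , 319.00050911],
       [  0.        , 464.5987956 , 233.3046064 ],
       [  0.        ,   0.        ,   1.        ]]), 'position': array([1103.41788545, -375.87002383,  977.24526899]), 'rotation': array([-2.25087256, -1.13761123,  0.41541264])}
side {'K': array([[551.37789867,   0.        , 327.46821521],
       [  0.        , 551.37789867, 237.28935722],
       [  0.        ,   0.        ,   1.        ]]), 'position': array([ -275.93579718, -1035.46412863,  1093.38256649]), 'rotation': array([-2.12005624,  0.69498192, -0.38024791])}
wrist {'K': array([[384.30118264,   0.        , 319.58868172],
       [  0.        , 384.30118264, 239.38166358],
       [  0.        ,   0.        ,   1.        ]]), 'T_tool_cam': array([[-6.26186689e-05, -3.25381695e-01,  9.45582756e-01,
        -1.75150026e+02],
       [ 3.54489180e-04, -9.45582706e-01, -3.25381654e-01,
         8.22140066e+01],
       [ 9.99999935e-01,  3.14823890e-04,  1.74555421e-04,
         1.83964817e+00],
       [ 0.00000000e+00,  0.00000000e+00,  0.00000000e+00,
         1.00000000e+00]])}
```

View pics/scene0.png

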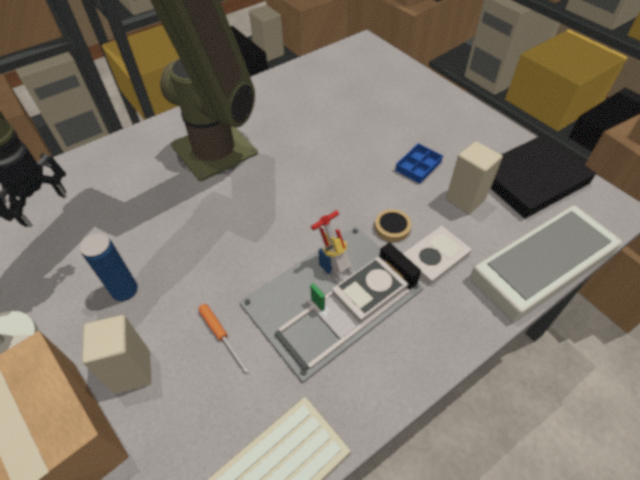

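View pics/side0.png

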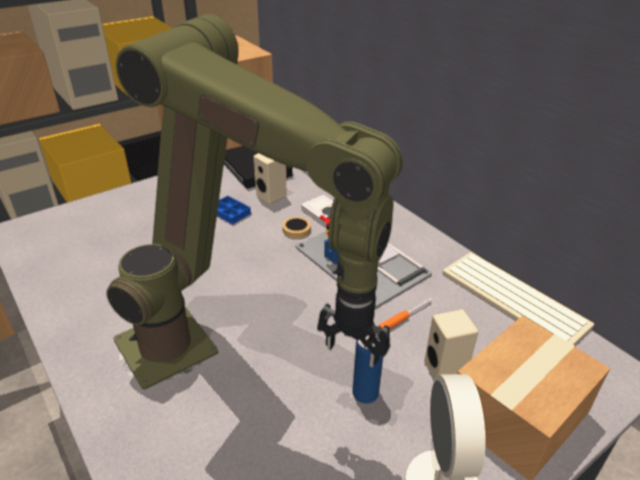

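View pics/wrist0.png

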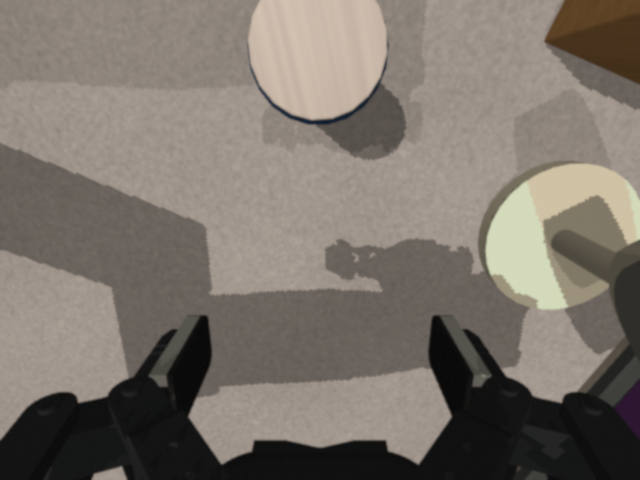

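The scene view shows the dock at about (335,290) px, the red crossbar at (325,220), the green tab at (317,296), and the connector at (400,265). Bystanders stand around it. The tool always points down, so next I'll enlarge the crop and measure.

```bash
cat > h.py <<'E'
import numpy as np, cv2
from scipy.spatial.transform import Rotation as R
from workcell import monitor, camera, camera_model
def pose():
    o=monitor.get_obs(); return np.array(o['ee_pos']), R.from_rotvec(o['orientation']).as_matrix(), o
def cam(n,P=None):
    m=camera_model(n)
    if n=='wrist':
        p,Rm,_=P
        T=np.eye(4);T[:3,:3]=Rm;T[:3,3]=p
        T=T@m['T_tool_cam']; return m['K'],T[:3,:3],T[:3,3]
    return m['K'],R.from_rotvec(m['rotation']).as_matrix(),m['position']
def cloud(d,K,Rc,t):
    v,u=np.mgrid[:480,:640]
    c=np.stack([(u-K[0,2])/K[0,0]*d,(v-K[1,2])/K[1,1]*d,d],-1)
    return c@Rc.T+t
def proj(X,K,Rc,t):
    c=(np.atleast_2d(X)-t)@Rc; return c[:,:2]/c[:,2:]*[K[0,0],K[1,1]]+K[:2,2]
def ray(u,v,K,Rc,t):
    r=Rc@np.array([(u-K[0,2])/K[0,0],(v-K[1,2])/K[1,1],1]); return r
def onz(u,v,z,C):
    K,Rc,t=C; r=ray(u,v,*C); return t+r*(z-t[2])/r[2]
E
python3 - <<'E'
from h import *
p=cv2.imread('pics/scene0.png'); 
c=p[195:385,230:480]; cv2.imwrite('pics/s0c.png',cv2.resize(c,None,fx=3.2,fy=3.2,interpolation=cv2.INTER_CUBIC))
C=cam('scene'); X=cloud(np.load('pics/scene0.npy'),*C)
for u,v in [(317,296),(325,220),(400,265),(248,300),(355,232),(305,372),(300,250),(450,350)]: print(u,v,X[v,u].round(1))
E
```

```text
317 296 [659.7 -76.8  72.8]
325 220 [557.4  22.  169.5]
400 265 [708.5 128.   73.9]
248 300 [ 544.2 -196.4   18.1]
355 232 [535.1 135.6  17.5]
305 372 [ 768.6 -188.5   18.1]
300 250 [484.7  -6.8  -1.5]
450 350 [913.1 102.5   2.6]
```

View pics/s0c.png

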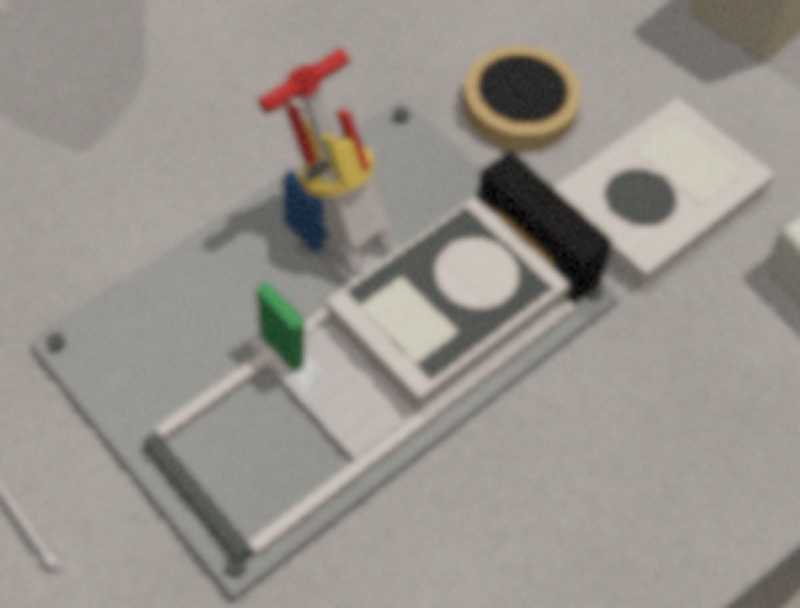

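```bash
python3 - <<'E'
from h import *
p,Rm,o=pose(); print(p,'\n',Rm.round(3))
T=np.array([560,20,330.])
print('shift',(Rm.T@(T-p)).round(1))
# dock corners edges by bolt
C=cam('scene')
a,b,c=[onz(u,v,14,C) for u,v in [(247.5,302),(355.3,231),(303.8,372)]]
print(a,b,c, np.degrees(np.arctan2(-(b-a)[0],(b-a)[1])),np.degrees(np.arctan2((c-a)[1],(c-a)[0])))
for n,(u,v) in dict(can=(120,290),spk=(125,380),drv=(437,255),tape=(393,225),spkb=(470,205)).items(): print(n,onz(u,v,0,C).round(0))
E
```

```text
[ 230.83852819 -470.91152383  197.45664854] 
 [[-0.001  0.898  0.44 ]
 [ 0.001  0.44  -0.898]
 [-1.    -0.    -0.001]]
shift [-132.1  511.6 -296.1]
[ 545.78546611 -199.36187924   14.        ] [530.84248538 140.19297409  14.        ] [ 765.60742406 -189.76833707   14.        ] 2.5198216358499392 2.498935520438203
can [ 321. -433.    0.]
spk [ 546. -508.    0.]
drv [710. 266.   0.]
tape [567. 242.   0.]
spkb [642. 462.   0.]
```

{"fn": "drive_tool", "kwargs": {"deltas": [-42,0,0,0,1,-84,0,0,0,1,-126,0,0,0,1,-132,512,-296,-1.159,1,-132,512,-296,-1.159,1,-132,512,-296,-1.159,1,-132,512,-296,-1.159,1,-132,512,-296,-1.159,1,-132,512,-296,-1.159,1,-132,512,-296,-1.159,1,-132,512,-296,-1.159,1,-132,512,-296,-1.159,1,-132,512,-296,-1.159,1,-132,512,-296,-1.159,1,-132,512,-296,-1.159,1,-132,512,-296,-1.159,1,-132,512,-296,-1.159,1,-132,512,-296,-1.159,1,-132,512,-296,-1.159,1,-132,512,-296,-1.159,1]}}

```text
t: 1.82
ee_pos: [559.9, 20.1, 329.2]
orientation: [-0.035, 1.573, 0.036]
wrist_force: [-0.5, 0.3, 0.2]
grip_width: 85.6
```

```bash
python3 - <<'E'
from h import *
P=pose(); print(P[0],P[1].round(3),P[2]['joint_positions'].round(3))
p,d=camera('wrist'); cv2.imwrite("pics/w1.png",p[:,:,::-1]); np.save("pics/w1.npy",d); np.savez('pics/w1P.npz',p=P[0],R=P[1])
E
```

```text
[559.94894864  20.08264989 329.2417342 ] [[-0.002 -0.045  0.999]
 [ 0.001  0.999  0.045]
 [-1.     0.001 -0.002]] [3.500e-02 3.110e-01 2.720e-01 1.534e+00 1.000e-03 1.561e+00]
```

View pics/w1.png

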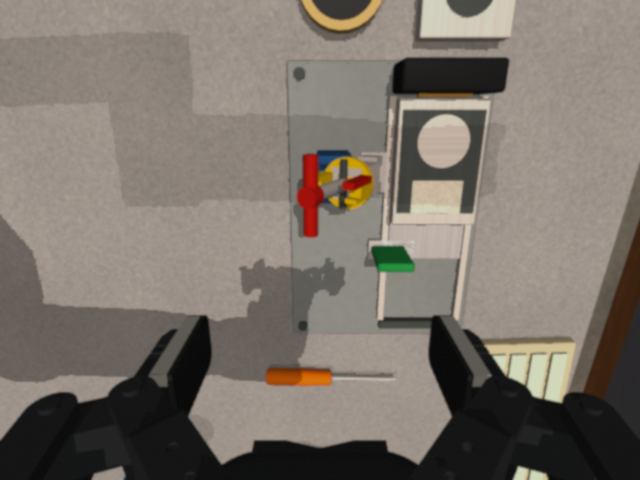

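The wrist view shows the crossbar from (311,155) to (311,237), the collar around (345,183), the green tab at (393,265), and the screwdriver at (300,377).

```bash
python3 - <<'E'
from h import *
p=cv2.imread('pics/w1.png'); c=p[135:285,280:430]; cv2.imwrite('pics/w1c.png',cv2.resize(c,None,fx=4,fy=4,interpolation=cv2.INTER_CUBIC))
Z=np.load('pics/w1P.npz'); C=cam('wrist',(Z['p'],Z['R'],0)); d=np.load('pics/w1.npy'); X=cloud(d,*C)
for u,v in [(311,160),(311,175),(311,196),(311,230),(340,183),(355,183),(330,188),(393,267),(440,140),(450,75),(299,73),(303,325),(350,300)]: print(u,v,X[v,u].round(1))
rgb=p[:,:,::-1].astype(int)
red=(rgb[...,0]>120)&(rgb[...,1]<50)&(rgb[...,2]<60)&(X[...,2]>140)
gr=(rgb[...,1]>100)&(rgb[...,0]<60)&(rgb[...,2]<110)
for n,m in (('red',red),('green',gr)):
    q=X[m]; print(n,len(q),q.mean(0).round(1),q.min(0).round(1),q.max(0).round(1))
q=X[red]; xy=q[:,:2]-q[:,:2].mean(0); w,V=np.linalg.eigh(xy.T@xy); print(V[:,1])
g=X[gr]; top=g[g[:,2]>84]; print('tab top',len(top),top.mean(0),top.min(0),top.max(0))
E
```

```text
311 160 [549.6  58.2 168.4]
311 175 [550.   44.8 165.7]
311 196 [550.8  27.  170.4]
311 230 [551.9  -5.8 166.4]
340 183 [578.6  30.6 120.7]
355 183 [590.7  36.7 150.4]
330 188 [568.2  28.7 139.2]
393 267 [649.  -71.8  87.5]
440 140 [694.7  72.3  48.6]
450 75 [687.5 139.1  74.6]
299 73 [528.8 138.4  17. ]
303 325 [ 544.  -198.6   16.3]
350 300 [ 609.7 -156.4   13.2]
red 1345 [552.8  27.3 164.8] [538.8 -11.7 141.4] [595.6  62.3 172.8]
green 281 [651.4 -70.1  90. ] [556.1 -76.9  83.2] [672.9 101.3 504.4]
[0.04838196 0.99882891]
tab top 280 [651.35606887 -70.0626832   90.05235342] [556.10442603 -76.86453981  84.06155671] [672.87980833 101.27990467 504.44765731]
```

View pics/w1c.png

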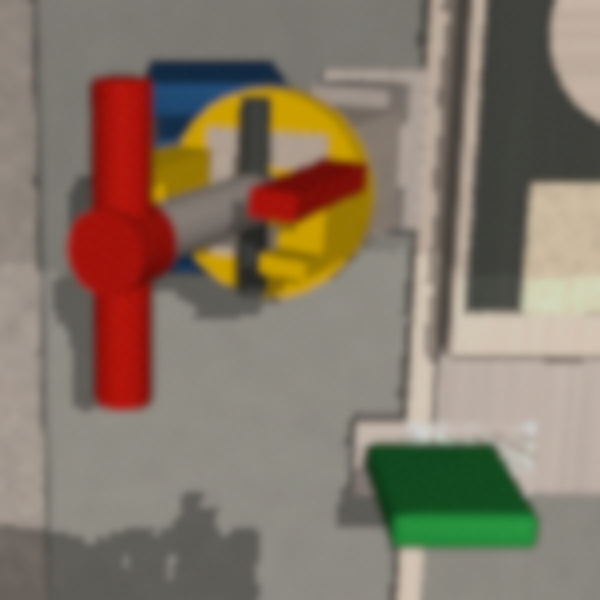

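```bash
cat >> h.py <<'E'
YAW=np.radians(2.5); c27,s27=np.cos(np.radians(27)),np.sin(np.radians(27))
DX=np.array([np.cos(YAW),np.sin(YAW),0]);DY=np.array([-np.sin(YAW),np.cos(YAW),0])
GZ=-s27*DX+c27*np.array([0,0,1]);GX=np.cross(DY,GZ);G=np.stack([GX,DY,GZ],1)
E
python3 - <<'E'
from h import *
Z=np.load('pics/w1P.npz'); C=cam('wrist',(Z['p'],Z['R'],0))
f=lambda x,y:(280+x/4,135+y/4)
a=onz(*f(122,77),160,C);b=onz(*f(124,408),160,C);h=onz(*f(122,243),171,C)
print('ends',a,b,np.linalg.norm(a-b),(a+b)/2,'hub',h)
d=np.load('pics/w1.npy'); X=cloud(d,*C); p=cv2.imread('pics/w1.png')
bar=np.array([551.2,27.,160.]); o=bar-132*GZ; print('guide origin',o)
img=np.zeros((600,600,3),np.uint8)
def plot(X,p,name):
    q=(X.reshape(-1,3)-o)@G; col=p.reshape(-1,3)
    m=(abs(q[:,0])<35)&(abs(q[:,1])<35)&(q[:,2]>78)&(q[:,2]<118)
    img[:]=0
    for (x,y,z),cc in sorted(zip(q[m].tolist(),col[m].tolist()),key=lambda t:t[0][2]):
        cv2.circle(img,(int(300+x*8),int(300-y*8)),4,cc,-1)
    for r in (16,28): cv2.circle(img,(300,300),r*8,(255,255,255),1)
    cv2.imwrite(name,img)
    hsv=cv2.cvtColor(col[None],cv2.COLOR_BGR2HSV)[0]
    for nm,mm in (('red',m&(col[:,2]>90)&(col[:,1]<60)),('yel',m&(col[:,2]>120)&(col[:,1]>90)&(col[:,0]<70)&(q[:,2]>90))):
        w=q[mm]; 
        for s in (1,-1):
            ww=w[w[:,0]*s>0]
            if len(ww)>3:
                t=ww[ww[:,2]>np.percentile(ww[:,2],60)]
                print(name,nm,len(ww),t.mean(0).round(1),np.degrees(np.arctan2(t[:,1],t[:,0]).mean()).round(1), ww[:,2].max().round(1))
plot(X,p,'pics/g_w.png')
C2=cam('scene'); X2=cloud(np.load('pics/scene0.npy'),*C2); plot(X2,cv2.imread('pics/scene0.png'),'pics/g_s.png')
E
```

```text
ends [548.75593674  62.08023247 160.        ] [552.13193736 -14.7227516  160.        ] 76.87714706642552 [550.44393705  23.67874044 160.        ] hub [550.35040772  27.35501094 171.        ]
guide origin [611.06970898  29.61396795  42.38713881]
pics/g_w.png red 227 [ 25.5   5.3 108.9] 11.4 116.7
pics/g_w.png yel 98 [ 24.9 -11.4  99.2] -25.0 100.5
pics/g_w.png yel 14 [-7.6  4.8 99.3] 138.2 111.4
pics/g_s.png red 11 [ 31.8   3.6 106.6] 6.4 108.1
pics/g_s.png red 25 [-13.5 -10.9 102.6] -140.9 108.6
pics/g_s.png yel 5 [ 28.  -11.5  93.9] -22.7 94.5
```

View pics/g_w.png

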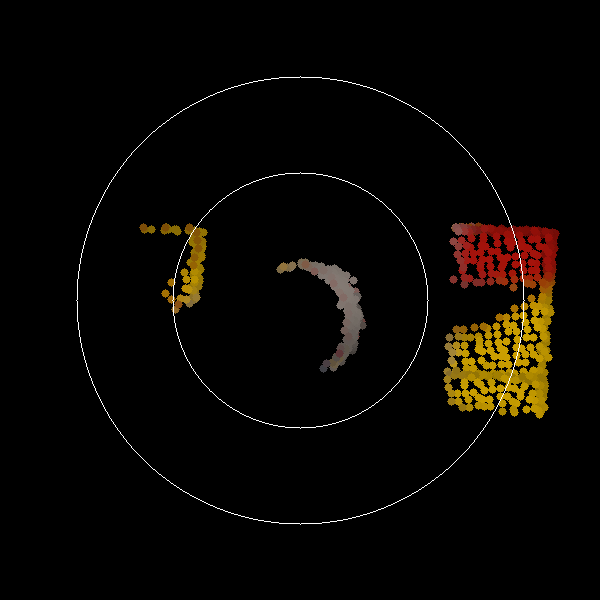

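View pics/g_s.png

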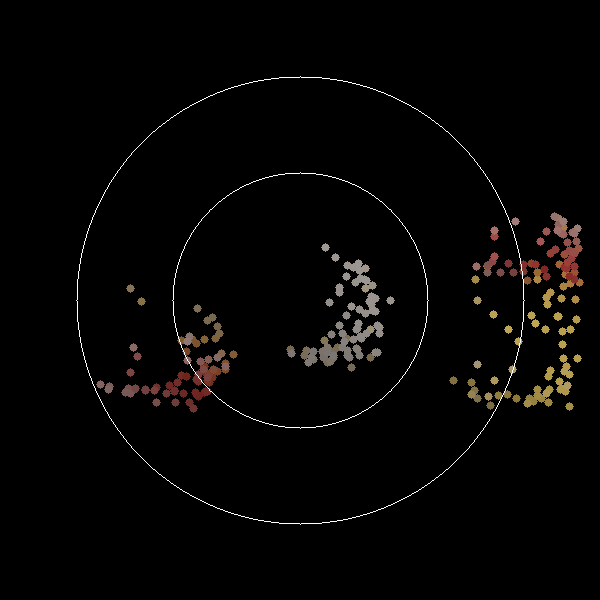

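Axis refinement: the collar posts' symmetry puts the bore axis at about y 24.7, and the bar's ends give 23.7. The bar centre is at about (550.5, 24.3, 160). The notch lies about 85–88° anticlockwise. I'll grip the bar 26 mm off-centre on the +y end, clear of the hub and the leaning shank. First I'll stop just above it to check.

{"fn": "drive_tool", "kwargs": {"deltas": [40,31,-9,0,0.4,80,31,-9,0,0.4,110,31,-9,0,0.4,135,31,-9,0,0.4,150,31,-9,0,0.4,155,31,-9,0,0.4,155,31,-9,0,0.4,155,31,-9,0,0.4]}}

```text
t: 2.53
ee_pos: [549.2, 48.9, 175.9]
orientation: [-0.032, 1.571, 0.033]
wrist_force: [0.1, -0.3, 0.4]
grip_width: 33.9
```

```bash
python3 - <<'E'
from h import *
P=pose(); print(P[0],P[1].round(3))
p,d=camera('wrist'); cv2.imwrite("pics/w2.png",p[:,:,::-1]); np.save("pics/w2.npy",d); np.savez('pics/w2P.npz',p=P[0],R=P[1])
E
```

```text
[549.1676032   48.9138598  175.89970405] [[-0.001 -0.042  0.999]
 [ 0.001  0.999  0.042]
 [-1.     0.001 -0.001]]
```

View pics/w2.png

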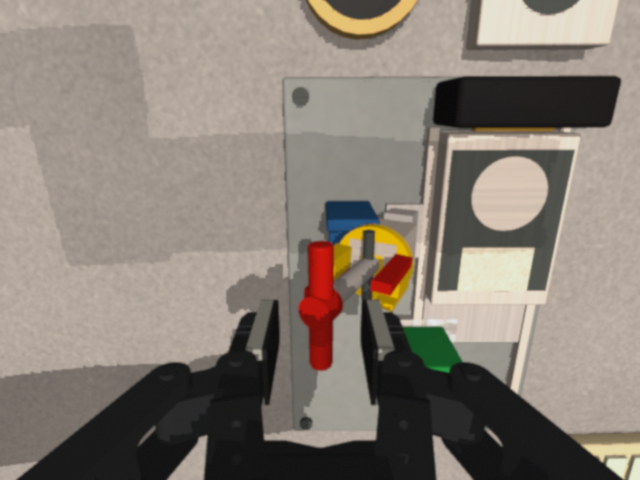

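Bar from (320,242) to (320,368), centred between the finger pads (≈275 and ≈370). I'll compute the bar's position again from this view.

```bash
python3 - <<'E'
from h import *
Z=np.load('pics/w2P.npz'); P=(Z['p'],Z['R'],0); C=cam('wrist',P); X=cloud(np.load('pics/w2.npy'),*C)
a=onz(320.5,242,160,C);b=onz(320.5,369,160,C); print(a,b,(a+b)/2,np.linalg.norm(a-b))
for u,v in [(320,250),(320,265),(320,280),(320,340),(320,355),(320,305)]: print(X[v,u].round(1))
g=P[0]; print('tcp px',proj(g,*C), 'grasp',proj(g+[0,0,13],*C))
p=cv2.imread('pics/w2.png'); c=p[210:340,290:440]; cv2.imwrite('pics/w2c.png',cv2.resize(c,None,fx=5,fy=5,interpolation=cv2.INTER_CUBIC))
E
```

```text
[548.30284587  63.20913927 160.        ] [551.74541822 -16.70733694 160.        ] [550.02413205  23.25090116 160.        ] 79.99058990655386
[548.1  61.1 166.4]
[548.5  53.1 167.2]
[548.8  45.  168. ]
[550.4   7.9 167. ]
[550.9  -3.  165.5]
[549.4  30.8 169. ]
tcp px [[321.02609825 279.55487219]] grasp [[321.08698242 291.31319985]]
```

View pics/w2c.png

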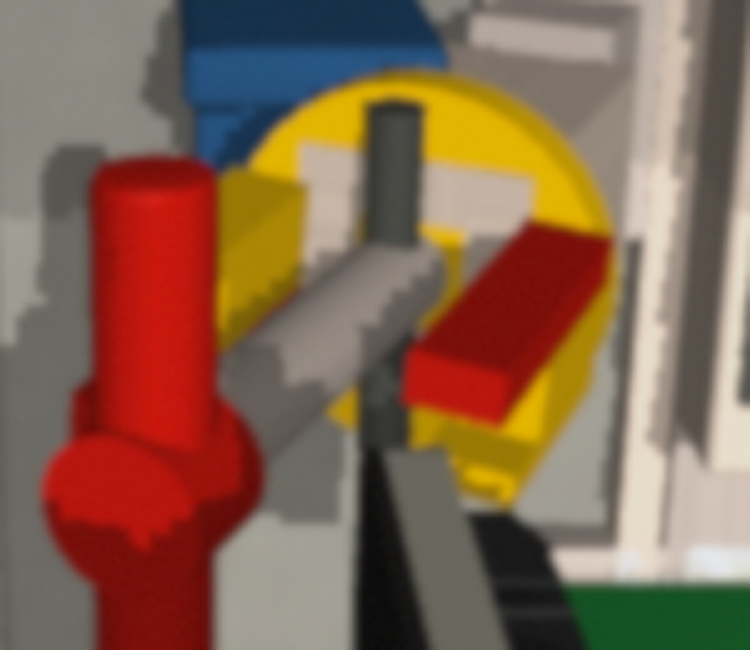

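{"fn": "drive_tool", "kwargs": {"deltas": [14,1,0,0,0.4,28,1,0,0,0.4,28,1,0,0,0.4,28,1,0,0,0.25,28,1,0,0,0.1,28,1,0,0,0,28,1,0,0,0,28,1,0,0,0,28,1,0,0,0]}}

```text
t: 3.33
ee_pos: [550.1, 50.3, 148.8]
orientation: [-0.033, 1.569, 0.034]
wrist_force: [0.3, 0.7, -0.4]
grip_width: -0.2
```

```bash
python3 - <<'E'
from h import *
P=pose(); o=P[2]; print(P[0],P[1].round(3),o['wrist_force'],o['torque'],o['grip_width'])
p,d=camera('wrist'); cv2.imwrite("pics/w3.png",p[:,:,::-1]); np.save("pics/w3.npy",d); np.savez('pics/w3P.npz',p=P[0],R=P[1])
E
```

```text
[550.07895878  50.28251827 148.82669137] [[ 0.001 -0.042  0.999]
 [ 0.001  0.999  0.042]
 [-1.     0.001  0.002]] [ 0.27138354  0.70598441 -0.42362134] [ 0.01153925  0.05932697 -0.01684759] -0.2050967493464705
```

View pics/w3.png

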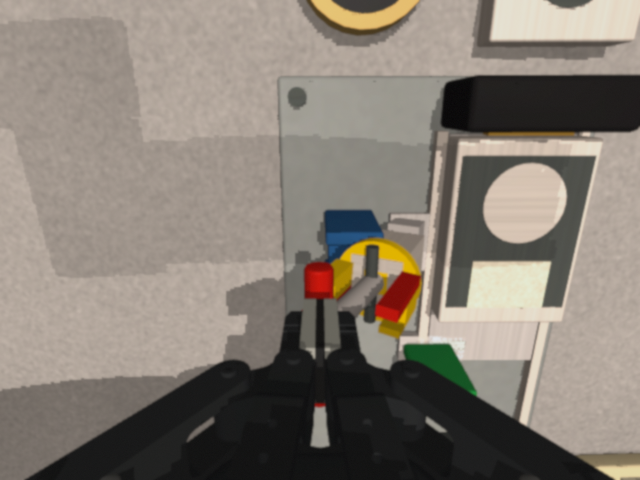

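```bash
python3 - <<'E'
from h import *
Z=np.load('pics/w3P.npz'); P=(Z['p'],Z['R'],0); C=cam('wrist',P); X=cloud(np.load('pics/w3.npy'),*C)
print('tcp',proj(P[0],*C),'end exp',proj([548.3,62,160],*C),proj([548.3,62,167],*C), 'other end',proj([551.7,-14,160],*C))
for u,v in [(319,275),(319,290),(310,310),(328,310),(310,330),(328,330),(319,404),(319,430)]: print(u,v,X[v,u].round(1))
p=cv2.imread('pics/w3.png'); c=p[230:430,250:450]; cv2.imwrite('pics/w3c.png',cv2.resize(c,None,fx=4,fy=4,interpolation=cv2.INTER_CUBIC))
p,d=camera('scene'); p=p[:,:,::-1]; cv2.imwrite('pics/s3.png',cv2.resize(p[130:330,220:470],None,fx=3,fy=3,interpolation=cv2.INTER_CUBIC))
E
```

```text
tcp [[321.02686394 279.55473474]] end exp [[318.39897344 266.536996  ]] [[318.36420414 272.68539983]] other end [[318.83268148 399.89372273]]
319 275 [548.6  61.6 168.6]
319 290 [548.9  53.5 167. ]
310 310 [545.3  59.3 195.9]
328 310 [552.2  59.  194.6]
310 330 [545.6  58.7 208.5]
328 330 [551.9  58.8 208.3]
319 404 [551.7 -11.1 166.2]
319 430 [ 558.8 -183.5   12.1]
```

View pics/w3c.png

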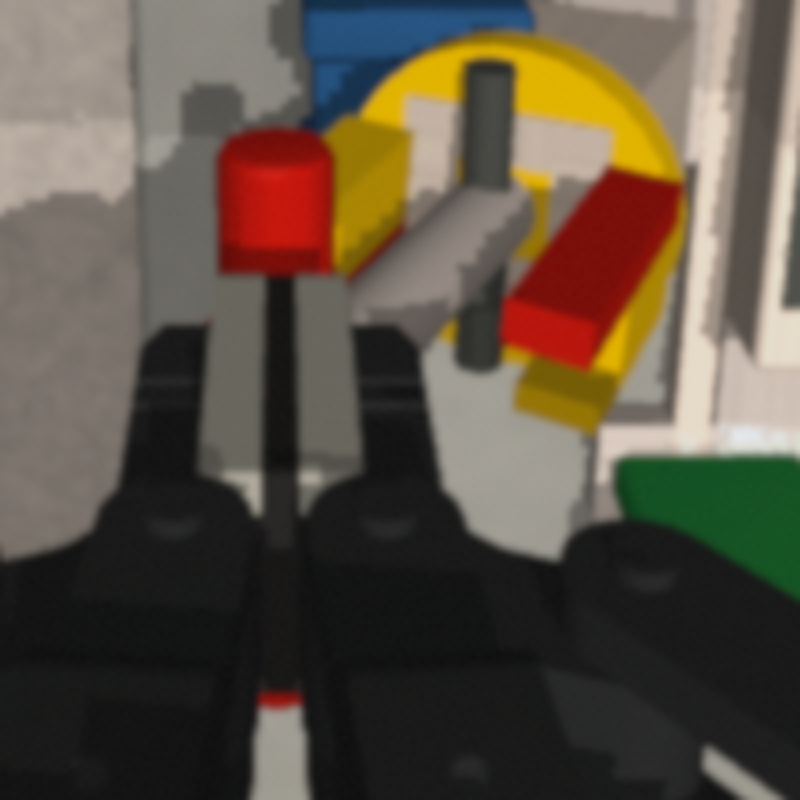

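View pics/s3.png

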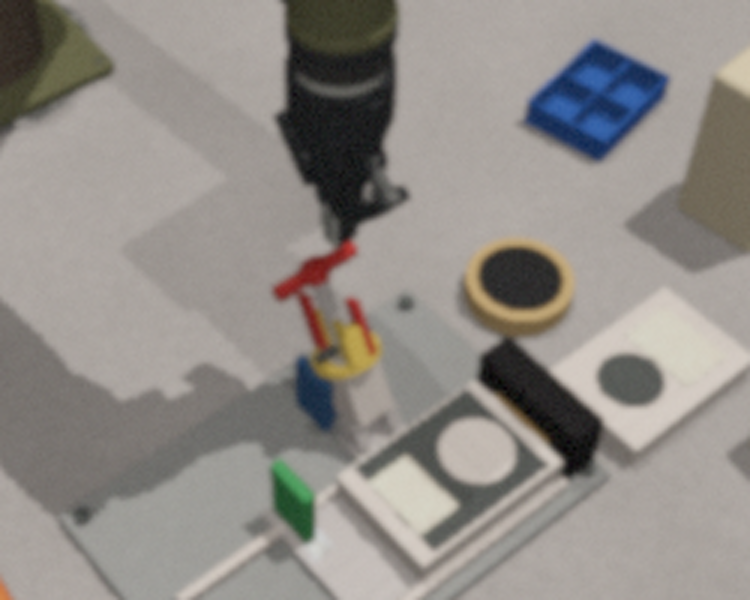

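```bash
python3 - <<'E'
from h import *
Z=np.load('pics/w3P.npz'); P=(Z['p'],Z['R'],0); C=cam('wrist',P); X=cloud(np.load('pics/w3.npy'),*C)
for v in range(292,325,3): print(v,X[v,309].round(1),X[v,320].round(1),X[v,329].round(1))
C=cam('scene'); p,d=camera('scene'); X=cloud(d,*C)
p=p[:,:,::-1]; cv2.imwrite('pics/s4.png',cv2.resize(p[150:250,280:380],None,fx=6,fy=6,interpolation=cv2.INTER_CUBIC))
print('tcp in scene',proj(pose()[0],*C))
for v in range(196,232,3): print(v,[X[v,u].round(0).tolist() for u in (333,337)])
E
```

```text
292 [544.4  51.  164.4] [549.4  52.3 166.7] [553.6  51.6 164.9]
295 [544.5  50.  165.4] [549.5  50.9 166.8] [553.7  50.1 164.9]
298 [544.5  48.4 165.4] [549.6  49.3 166.7] [553.8  48.4 164.6]
301 [544.8  59.2 188.5] [549.1  58.7 187.3] [552.7  59.5 188.4]
304 [544.8  58.6 189.9] [549.1  59.1 190.5] [552.6  59.  190. ]
307 [544.9  58.4 192. ] [549.1  59.4 193.3] [552.6  58.9 192.3]
310 [544.9  58.7 194.7] [549.1  58.6 194.3] [552.5  58.9 194.4]
313 [545.   58.8 197.2] [549.1  58.6 196.4] [552.5  59.1 197.2]
316 [545.1  59.  199.7] [549.1  58.6 198.7] [552.4  59.8 200.5]
319 [545.1  58.6 201.2] [549.1  58.7 201.1] [552.4  59.2 201.7]
322 [545.2  59.3 204.3] [549.1  59.  203.5] [552.3  58.9 203.2]
tcp in scene [[332.88455861 218.2137343 ]]
196 [[567.0, 37.0, 248.0], [562.0, 51.0, 235.0]]
199 [[566.0, 38.0, 237.0], [572.0, 44.0, 238.0]]
202 [[564.0, 39.0, 225.0], [580.0, 38.0, 239.0]]
205 [[559.0, 43.0, 208.0], [578.0, 39.0, 228.0]]
208 [[561.0, 41.0, 201.0], [560.0, 54.0, 191.0]]
211 [[558.0, 44.0, 186.0], [552.0, 60.0, 169.0]]
214 [[553.0, 48.0, 168.0], [556.0, 57.0, 165.0]]
217 [[557.0, 45.0, 163.0], [454.0, 139.0, -1.0]]
220 [[455.0, 124.0, -2.0], [461.0, 133.0, -2.0]]
223 [[465.0, 116.0, 0.0], [471.0, 125.0, -0.0]]
226 [[474.0, 110.0, 1.0], [481.0, 118.0, 2.0]]
229 [[481.0, 104.0, 0.0], [582.0, 38.0, 150.0]]
```

View pics/s4.png

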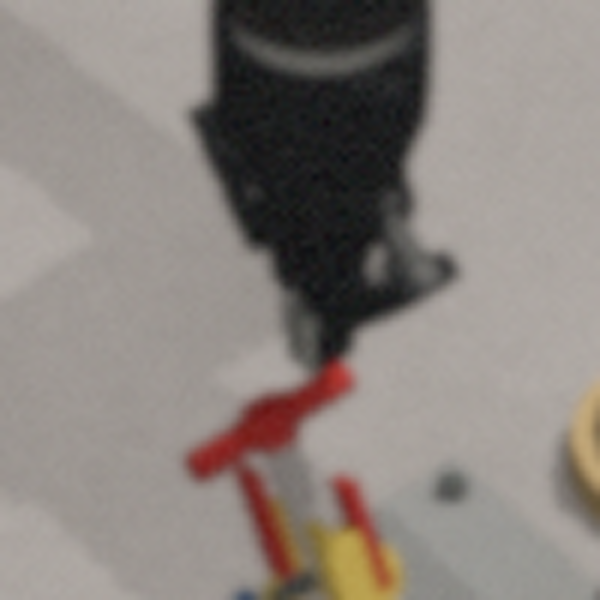

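```bash
python3 - <<'E'
from h import *
m=camera_model('wrist'); K=m['K'];T=m['T_tool_cam']
for n in ('wrist0','w1','w2','w3'):
    d=np.load(f'pics/{n}.npy'); X=cloud(d,K,T[:3,:3],T[:3,3])
    f=(d>0)&(d<220)&(np.arange(480)[:,None]<380)
    q=X[f]; print(n,len(q),q.min(0).round(1),q.max(0).round(1), np.percentile(q[:,0],[95,98,99.5]).round(1))
    r=q[q[:,0]>np.percentile(q[:,0],97)]; print('   tip pts',r.mean(0).round(1))
E
```

```text
wrist0 22056 [-87.5 -14.8 -57.4] [ 31.3 123.9 181.4] [10.1 20.7 26. ]
   tip pts [22.8 39.  94.9]
w1 6906 [-87.4 -14.1 -57.6] [-44.3  10.6  56.2] [-49.7 -47.7 -46.1]
   tip pts [-47.2  -2.3   2.6]
w2 12566 [-88.  -60.7 -50.9] [24.9 14.2 49.2] [12.4 15.2 22.5]
   tip pts [17.5 -8.7 11.1]
w3 11245 [-87.5 -37.8 -36.8] [24.8 13.1 52.9] [14.2 19.  22.3]
   tip pts [ 20.1 -18.3  34.9]
```

The fingers shut above the bar. Depth from both cameras puts the true finger tips about 38 mm behind the reported TCP: the tip is at z≈187 with the TCP at 149. The pin is untouched. I'll allow for this offset, reopen, descend 38 mm and check before closing.

{"fn": "drive_tool", "kwargs": {"deltas": [0,0,0,0,0.4,0,0,-1,0,0.4,0,0,-1,0,0.4,0,0,-1,0,0.4,14,0,-1,0,0.4,28,0,-1,0,0.4,38,0,-1,0,0.4,38,0,-1,0,0.4,38,0,-1,0,0.4]}}

```text
t: 4.23
ee_pos: [548.2, 50.2, 110.0]
orientation: [-0.033, 1.571, 0.034]
wrist_force: [-0.3, -0.3, 0.4]
grip_width: 34.3
```

```bash
python3 - <<'E'
from h import *
P=pose(); o=P[2]; print(P[0],o['wrist_force'],o['torque'],o['grip_width'])
p,d=camera('wrist'); p=p[:,:,::-1]; cv2.imwrite("pics/w5.png",p); np.save("pics/w5.npy",d); np.savez('pics/w5P.npz',p=P[0],R=P[1])
X=cloud(d,*cam('wrist',P))
for v in range(300,390,6): print(v,[X[v,u].round(0).tolist() for u in (270,280,310,319,364,374)])
E
```

```text
[548.22903257  50.19312386 109.99753013] [-0.33195049 -0.29661969  0.39155559] [-0.00463082 -0.04269805 -0.0214569 ] 34.260897420832315
300 [[527.0, 58.0, 148.0], [518.0, -21.0, 0.0], [542.0, -14.0, 11.0], [550.0, -14.0, 11.0], [565.0, 59.0, 147.0], [569.0, 60.0, 148.0]]
306 [[528.0, 58.0, 153.0], [517.0, -27.0, -1.0], [544.0, 63.0, 160.0], [547.0, 63.0, 160.0], [564.0, 59.0, 153.0], [568.0, 60.0, 153.0]]
312 [[529.0, 58.0, 157.0], [518.0, -32.0, -1.0], [544.0, 61.0, 162.0], [547.0, 63.0, 165.0], [564.0, 58.0, 155.0], [568.0, 60.0, 158.0]]
318 [[529.0, 57.0, 161.0], [517.0, -39.0, -2.0], [544.0, 60.0, 164.0], [547.0, 62.0, 167.0], [564.0, 56.0, 156.0], [567.0, 59.0, 161.0]]
324 [[530.0, 58.0, 166.0], [518.0, -44.0, 0.0], [544.0, 58.0, 165.0], [547.0, 60.0, 167.0], [564.0, 54.0, 157.0], [566.0, 60.0, 166.0]]
330 [[530.0, 58.0, 169.0], [518.0, -50.0, -1.0], [544.0, 56.0, 165.0], [547.0, 57.0, 166.0], [565.0, 52.0, 157.0], [566.0, 59.0, 170.0]]
336 [[530.0, 56.0, 170.0], [518.0, -56.0, -1.0], [544.0, 53.0, 165.0], [547.0, 54.0, 166.0], [565.0, 50.0, 158.0], [566.0, 59.0, 173.0]]
342 [[5
[... 389 characters left out ...]
 58.0, 181.0]]
360 [[531.0, 48.0, 173.0], [518.0, -80.0, -0.0], [544.0, 43.0, 165.0], [548.0, 44.0, 167.0], [565.0, 41.0, 161.0], [565.0, 55.0, 180.0]]
366 [[531.0, 47.0, 175.0], [518.0, -88.0, -2.0], [544.0, 40.0, 165.0], [548.0, 42.0, 167.0], [565.0, 40.0, 163.0], [565.0, 53.0, 181.0]]
372 [[531.0, 44.0, 175.0], [518.0, -93.0, -0.0], [545.0, 38.0, 165.0], [548.0, 39.0, 166.0], [591.0, -81.0, 10.0], [565.0, 51.0, 181.0]]
378 [[531.0, 43.0, 176.0], [518.0, -99.0, -1.0], [545.0, 35.0, 165.0], [548.0, 37.0, 167.0], [591.0, -87.0, 11.0], [566.0, 48.0, 180.0]]
384 [[531.0, 41.0, 176.0], [518.0, -106.0, -1.0], [545.0, 33.0, 166.0], [548.0, 35.0, 168.0], [592.0, -94.0, 10.0], [566.0, 47.0, 182.0]]
```

View pics/w5.png

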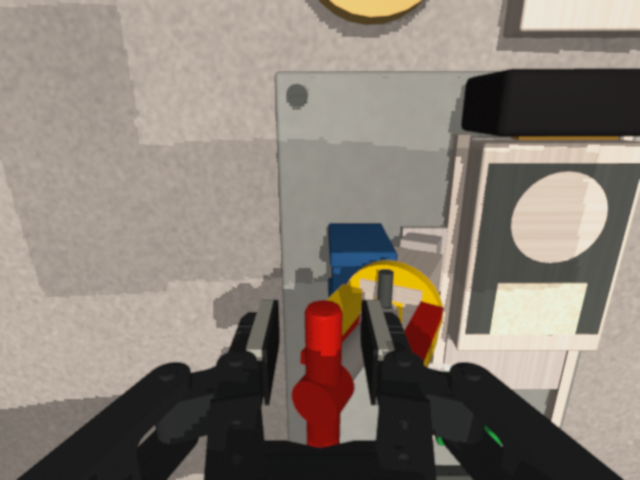

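The fingers now straddle the bar: pads at x 531 and 564, tips at z≈147, bar axis at z≈160. I'll shift +2 mm outward and close.

{"fn": "drive_tool", "kwargs": {"deltas": [0,2,0,0,0.4,0,2,0,0,0.25,0,2,0,0,0,0,2,0,0,0,0,2,0,0,0,0,2,0,0,0,0,2,0,0,0]}}

```text
t: 4.87
ee_pos: [549.4, 52.5, 111.4]
orientation: [-0.032, 1.568, 0.034]
wrist_force: [-1.2, 0.3, 5.3]
grip_width: 12.2
```

```bash
python3 - <<'E'
from h import *
P=pose(); o=P[2]; print(P[0],P[1].round(4),o['wrist_force'],o['torque'],o['grip_width'])
E
```

```text
[549.36342391  52.51512102 111.35008008] [[ 0.002  -0.0424  0.9991]
 [ 0.0014  0.9991  0.0424]
 [-1.      0.0013  0.0021]] [-1.17405758  0.29974523  5.27436249] [0.19077373 0.08651943 0.06340412] 12.157501961754987
```

{"fn": "drive_tool", "kwargs": {"deltas": [-4.5,0,-2.3,0,0,-9,0,-4.5,0,0,-13.5,0,-6.8,0,0,-18,0,-9,0,0,-18,0,-9,0,0]}}

```text
t: 5.28
ee_pos: [539.6, 52.0, 130.1]
orientation: [-0.032, 1.569, 0.034]
wrist_force: [0.8, -0.1, -2.1]
grip_width: 11.8
```

```bash
python3 - <<'E'
from h import *
P=pose(); o=P[2]; print(P[0],o['wrist_force'],o['torque'],o['grip_width'])
p,d=camera('wrist'); p=p[:,:,::-1]; cv2.imwrite("pics/w6.png",p)
p,d=camera('scene'); p=p[:,:,::-1]; cv2.imwrite('pics/s6.png',cv2.resize(p[150:300,270:420],None,fx=4,fy=4,interpolation=cv2.INTER_CUBIC))
E
```

```text
[539.56471439  52.00455446 130.12901525] [ 0.81580757 -0.06371745 -2.12782059] [ 0.00950435 -0.03645724 -0.00732498] 11.787688685867343
```

View pics/w6.png

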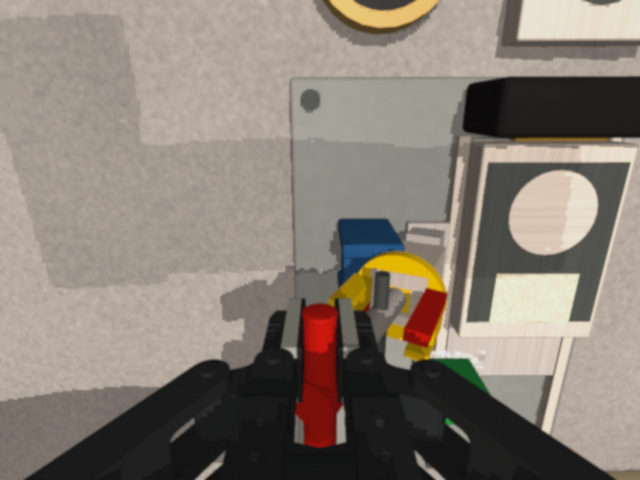

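View pics/s6.png

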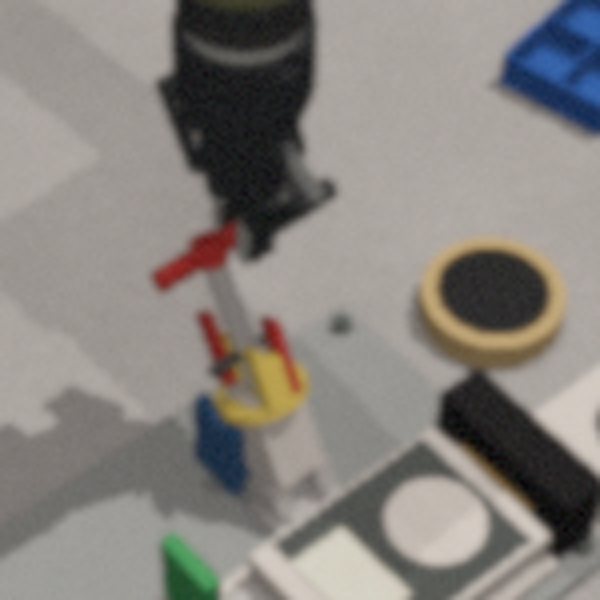

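{"fn": "drive_tool", "kwargs": {"deltas": [-5,0,-2.5,0,0,-10,0,-5,0,0,-15,0,-7.6,0,0,-19.6,0,-10,0,0,-19.6,0,-10,0,0]}}

```text
t: 5.8
ee_pos: [529.5, 51.6, 150.2]
orientation: [-0.032, 1.568, 0.034]
wrist_force: [0.1, 0.3, -2.2]
grip_width: 12.2
```

```bash
python3 - <<'E'
from h import *
P=pose(); o=P[2]; print(P[0],o['wrist_force'],o['torque'],o['grip_width'],o['joint_positions'].round(2))
d=P[0]-[549.36,52.5,111.35]; print('L',d@GZ,d@DX,d@DY)
r=25
for th in range(5,95,5):
    t=np.radians(th); print(th,[round(x,2) for x in (r*s27*np.sin(t),r*(np.cos(t)-1),-r*c27*np.sin(t),-np.arctan2(np.sin(t)*c27,np.cos(t)))])
E
```

```text
[529.51374587  51.61263784 150.24775846] [ 0.08306772  0.31764184 -2.17772457] [-0.00775081  0.06913043  0.00923577] 12.204555819726641 [ 0.1   0.29 -0.22  1.06  0.    1.62]
L 43.67716410828305 -19.86607108652028 -0.020836139473391677
5 [np.float64(0.99), np.float64(-0.1), np.float64(-1.94), np.float64(-0.08)]
10 [np.float64(1.97), np.float64(-0.38), np.float64(-3.87), np.float64(-0.16)]
15 [np.float64(2.94), np.float64(-0.85), np.float64(-5.77), np.float64(-0.23)]
20 [np.float64(3.88), np.float64(-1.51), np.float64(-7.62), np.float64(-0.31)]
25 [np.float64(4.8), np.float64(-2.34), np.float64(-9.41), np.float64(-0.39)]
30 [np.float64(5.67), np.float64(-3.35), np.float64(-11.14), np.float64(-0.48)]
35 [np.float64(6.51), np.float64(-4.52), np.float64(-12.78), np.float64(-0.56)]
40 [np.float64(7.3), np.float64(-5.85), np.float64(-14.32), np.float64(-0.64)]
45 [np.float64(8.03), np.float64(-7.32), np.float64(-15.75), np.float64(-0.73)]
50 [np.float64(8.69), np.float64(-8.93), np.float64(-17.06), np.float64(-0.82)]
55 [np.float64(9.3), np.float64(-10.66), np.float64(-18.25), np.float64(-0.9)]
60 [np.float64(9.83), np.float64(-12.5), np.float64(-19.29), np.float64(-1.0)]
65 [np.float64(10.29), np.float64(-14.43), np.float64(-20.19), np.float64(-1.09)]
70 [np.float64(10.67), np.float64(-16.45), np.float64(-20.93), np.float64(-1.18)]
75 [np.float64(10.96), np.float64(-18.53), np.float64(-21.52), np.float64(-1.28)]
80 [np.float64(11.18), np.float64(-20.66), np.float64(-21.94), np.float64(-1.38)]
85 [np.float64(11.31), np.float64(-22.82), np.float64(-22.19), np.float64(-1.47)]
90 [np.float64(11.35), np.float64(-25.0), np.float64(-22.28), np.float64(-1.57)]
```

{"fn": "drive_tool", "kwargs": {"deltas": [1,-0.1,-1.9,-0.08,0,2,-0.4,-3.9,-0.16,0,2.9,-0.85,-5.8,-0.23,0,3.9,-1.5,-7.6,-0.31,0,4.8,-2.3,-9.4,-0.39,0,5.7,-3.35,-11.1,-0.48,0,5.7,-3.35,-11.1,-0.48,0]}}

```text
t: 6.38
ee_pos: [519.1, 46.6, 144.8]
orientation: [-0.411, 1.528, 0.408]
wrist_force: [1.9, -1.9, -1.7]
grip_width: 11.9
```

```bash
python3 - <<'E'
from h import *
P=pose(); o=P[2]; print(P[0],P[1].round(3),o['wrist_force'],o['torque'],o['grip_width'])
p,d=camera('wrist'); p=p[:,:,::-1]; cv2.imwrite("pics/w7.png",p)
p,d=camera('scene'); p=p[:,:,::-1]; cv2.imwrite('pics/s7.png',cv2.resize(p[150:300,270:420],None,fx=4,fy=4,interpolation=cv2.INTER_CUBIC))
E
```

```text
[519.07149777  46.57886273 144.78890132] [[ 0.004 -0.499  0.866]
 [-0.001  0.866  0.499]
 [-1.    -0.003  0.003]] [ 1.93885779 -1.9446963  -1.68475038] [-0.7012281  -0.30713906 -0.17984672] 11.91938934548886
```

View pics/w7.png

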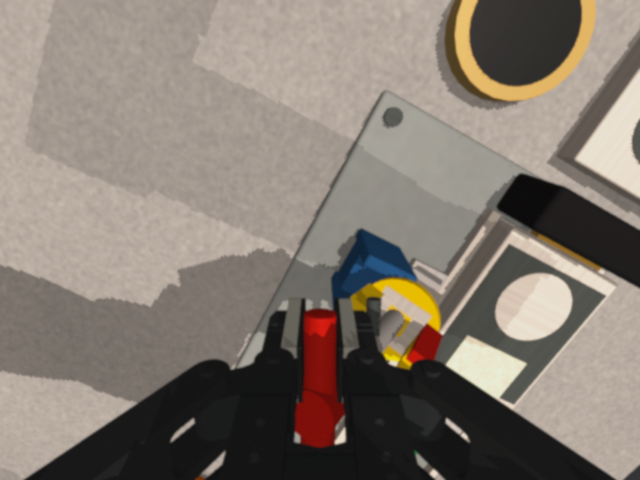

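View pics/s7.png

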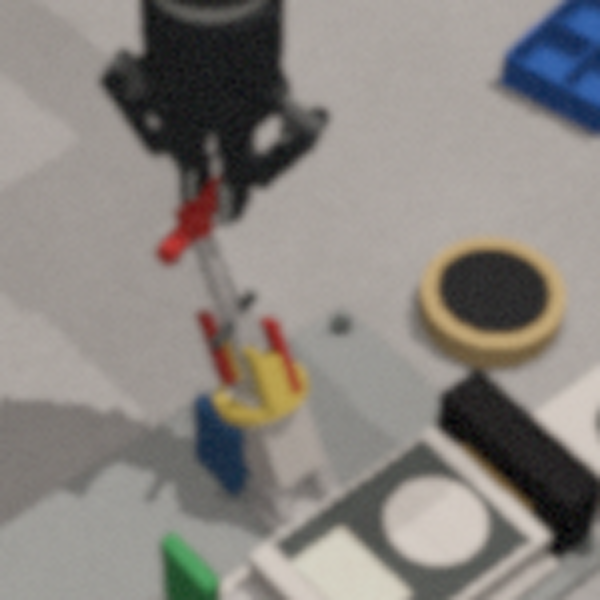

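```bash
cat >> h.py <<'E'
A=np.array([529.5,51.6,150.25]); LA=43.3
def target(th,L=43.3,r=25):
    t=np.radians(th); u=-np.sin(t)*c27*DX+np.cos(t)*DY+np.array([0,0,-np.sin(t)*s27])
    return A+(L-LA)*GZ+r*(u-DY), np.degrees(np.arctan2(np.sin(t)*c27,np.cos(t)))+2.5
def rows(seq,P):
    p,Rm,o=P; h0=np.degrees(np.arctan2(Rm[1,2],Rm[0,2]))
    for s in seq:
        T,h=target(*s); d=Rm.T@(T-p); print(s,d.round(1).tolist(),round(-np.radians(h-h0),3))
E
python3 - <<'E'
from h import *
rows([(t,43.3) for t in range(35,91,5)],pose())
E
```

```text
(35, 43.3) [1.1, 0.6, -2.3] -0.082
(40, 43.3) [1.8, 0.2, -4.3] -0.166
(45, 43.3) [2.6, -0.5, -6.2] -0.252
(50, 43.3) [3.2, -1.3, -8.1] -0.34
(55, 43.3) [3.8, -2.3, -10.0] -0.429
(60, 43.3) [4.4, -3.5, -11.7] -0.52
(65, 43.3) [4.8, -4.8, -13.4] -0.613
(70, 43.3) [5.2, -6.2, -15.0] -0.707
(75, 43.3) [5.5, -7.8, -16.5] -0.803
(80, 43.3) [5.7, -9.5, -17.8] -0.9
(85, 43.3) [5.8, -11.3, -19.1] -0.997
(90, 43.3) [5.9, -13.2, -20.1] -1.095
```

{"fn": "drive_tool", "kwargs": {"deltas": [1.1,0.6,-2.3,-0.082,0,1.8,0.2,-4.3,-0.166,0,2.6,-0.5,-6.2,-0.252,0,3.2,-1.3,-8.1,-0.34,0,3.8,-2.3,-10,-0.429,0,4.4,-3.5,-11.7,-0.52,0,4.8,-4.8,-13.4,-0.613,0,4.8,-4.8,-13.4,-0.613,0]}}

```text
t: 7.15
ee_pos: [511.3, 36.3, 140.6]
orientation: [-0.882, 1.38, 0.877]
wrist_force: [2.5, -1.7, -1.0]
grip_width: 12.0
```

```bash
python3 - <<'E'
from h import *
P=pose(); o=P[2]; print(P[0],'exp',target(65),P[1].round(3),o['wrist_force'],o['torque'],o['grip_width'])
p,d=camera('wrist'); p=p[:,:,::-1]; cv2.imwrite("pics/w8.png",p)
p,d=camera('scene'); p=p[:,:,::-1]; cv2.imwrite('pics/s8.png',cv2.resize(p[150:270,270:390],None,fx=5,fy=5,interpolation=cv2.INTER_CUBIC))
p,d=camera('side'); p=p[:,:,::-1]; cv2.imwrite('pics/e8.png',p)
rows([(t,43.3) for t in range(70,91,5)],P)
E
```

```text
[511.29333348  36.33421832 140.61798857] exp (array([509.96068681,  36.29860013, 139.96362187]), np.float64(64.87471926659506)) [[ 0.006 -0.905  0.425]
 [ 0.001  0.425  0.905]
 [-1.    -0.005  0.003]] [ 2.51663314 -1.73848265 -0.96714604] [-0.35428656 -0.75648545 -0.09277326] 12.028038473521681
(70, 43.3) [1.0, 0.9, -2.7] -0.095
(75, 43.3) [1.3, 0.5, -4.8] -0.19
(80, 43.3) [1.5, -0.1, -6.9] -0.287
(85, 43.3) [1.7, -0.9, -9.0] -0.384
(90, 43.3) [1.7, -1.9, -10.9] -0.482
```

View pics/w8.png

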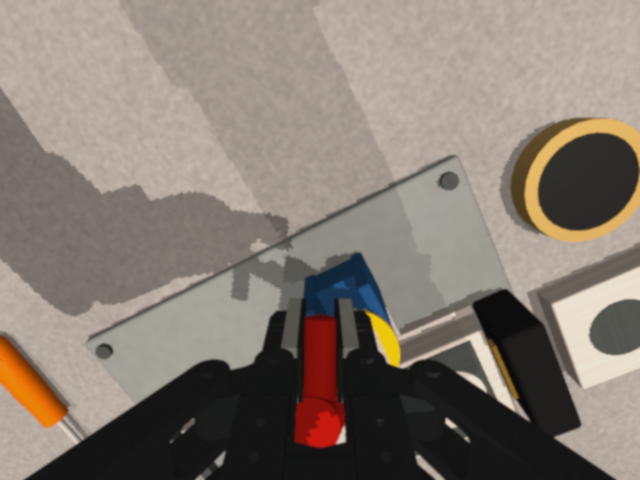

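View pics/s8.png

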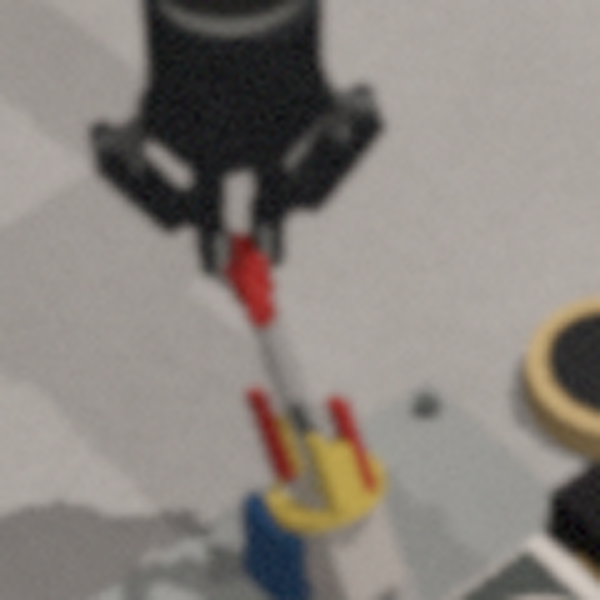

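View pics/e8.png

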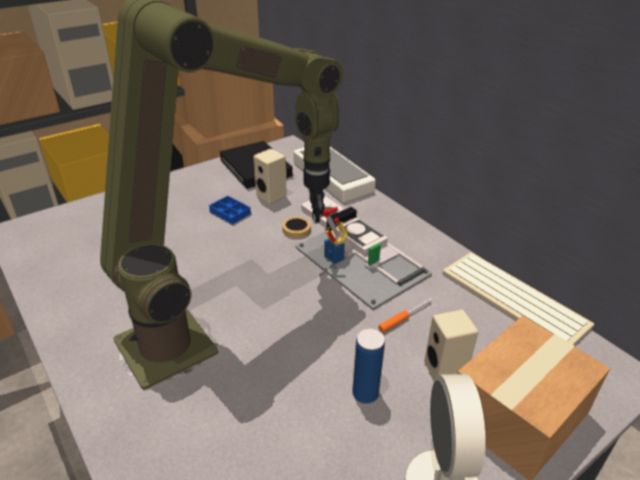

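{"fn": "drive_tool", "kwargs": {"deltas": [1,0.9,-2.7,-0.095,0,1.3,0.5,-4.8,-0.19,0,1.5,-0.1,-6.9,-0.287,0,1.5,-0.1,-6.9,-0.287,0]}}

```text
t: 7.63
ee_pos: [509.0, 30.3, 139.2]
orientation: [-1.097, 1.272, 1.09]
wrist_force: [2.7, -2.0, -1.8]
grip_width: 11.7
```

```bash
cat > look.py <<'E'
import sys
from h import *
k=sys.argv[1]; th=float(sys.argv[2])
P=pose(); o=P[2]; print(P[0].round(1),'exp',target(th)[0].round(1),'head',np.degrees(np.arctan2(P[1][1,2],P[1][0,2])).round(1),target(th)[1].round(1),o['wrist_force'].round(2),o['torque'].round(2),o['grip_width'])
p,d=camera('scene'); np.save('pics/s%s.npy'%k,d); p=p[:,:,::-1]; cv2.imwrite('pics/f%s.png'%k,p); cv2.imwrite('pics/s%s.png'%k,cv2.resize(p[170:270,280:380],None,fx=6,fy=6,interpolation=cv2.INTER_CUBIC))
E
python3 look.py 9 80; python3 -c "
from h import *
rows([(t,43.3) for t in range(82,99,2)],pose())"
```

```text
[509.   30.3 139.2] exp [508.5  30.  139.1] head 81.1 81.3 [ 2.68 -2.04 -1.84] [-0.33 -0.9  -0.13] 11.687411944461259
(82, 43.3) [0.1, 0.4, -1.5] -0.045
(84, 43.3) [0.2, 0.3, -2.3] -0.084
(86, 43.3) [0.2, 0.2, -3.2] -0.123
(88, 43.3) [0.2, 0.0, -4.1] -0.162
(90, 43.3) [0.2, -0.1, -4.9] -0.201
(92, 43.3) [0.2, -0.3, -5.8] -0.24
(94, 43.3) [0.2, -0.5, -6.6] -0.28
(96, 43.3) [0.2, -0.8, -7.5] -0.319
(98, 43.3) [0.1, -1.0, -8.3] -0.358
```

View pics/s9.png

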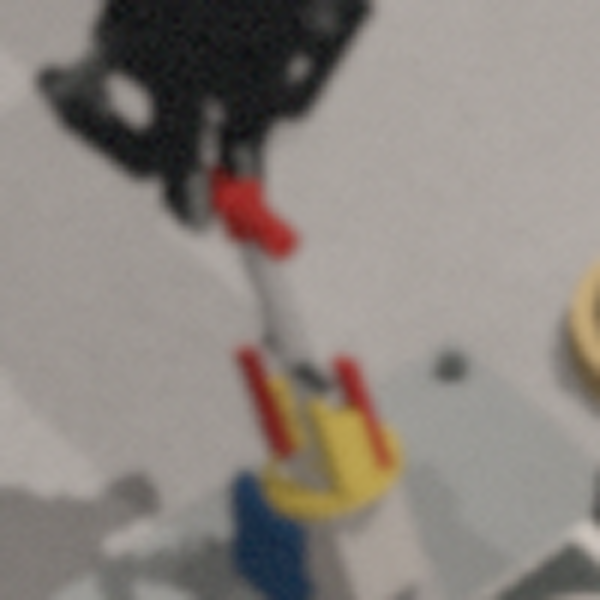

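{"fn": "drive_tool", "kwargs": {"deltas": [0.1,0.4,-1.5,-0.045,0,0.2,0.3,-2.3,-0.084,0,0.2,0.2,-3.2,-0.123,0,0.2,0,-4.1,-0.162,0,0.2,0,-4.1,-0.162,0]}}

```text
t: 8.1
ee_pos: [508.8, 26.5, 139.1]
orientation: [-1.213, 1.202, 1.205]
wrist_force: [2.6, -2.2, -0.5]
grip_width: 11.8
```

```bash
python3 look.py 10 88; python3 -c "
from h import *
rows([(t,43.3) for t in range(90,101,2)],pose())
o=np.array([611.06970898 ,24.2 , 42.4])+[0,0,0]
X=cloud(np.load('pics/s10.npy'),*cam('scene')); p=cv2.imread('pics/f10.png')
q=(X.reshape(-1,3)-o)@G; c=p.reshape(-1,3).astype(int)
m=(abs(q[:,0])<36)&(abs(q[:,1])<36)&(q[:,2]>84)&(q[:,2]<126)
img=np.zeros((600,600,3),np.uint8)
for (x,y,z),cc in sorted(zip(q[m].tolist(),c[m].tolist()),key=lambda t:t[0][2]): cv2.circle(img,(int(300+x*8),int(300-y*8)),6,cc,-1)
cv2.imwrite('pics/g10.png',img)
d=m&(c.max(1)<90)&(q[:,2]>95); print(q[d].round(0).tolist())
"
```

```text
[508.8  26.5 139.1] exp [508.3  26.5 138.9] head 90.1 90.3 [ 2.58 -2.19 -0.51] [-0.54 -0.8  -0.18] 11.81684781810811
(90, 43.3) [0.2, 0.4, -0.9] -0.043
(92, 43.3) [0.2, 0.3, -1.8] -0.082
(94, 43.3) [0.2, 0.3, -2.7] -0.121
(96, 43.3) [0.2, 0.2, -3.5] -0.16
(98, 43.3) [0.1, 0.0, -4.4] -0.199
(100, 43.3) [0.1, -0.1, -5.3] -0.238
[[-19.0, 4.0, 108.0], [-13.0, 3.0, 110.0], [-14.0, 3.0, 107.0], [12.0, 2.0, 107.0], [13.0, 4.0, 106.0], [21.0, 2.0, 110.0], [21.0, -1.0, 109.0], [21.0, 1.0, 108.0], [26.0, 1.0, 109.0], [29.0, 2.0, 109.0], [22.0, 0.0, 106.0], [28.0, -0.0, 108.0], [30.0, 1.0, 108.0], [29.0, 3.0, 106.0]]
```

View pics/s10.png

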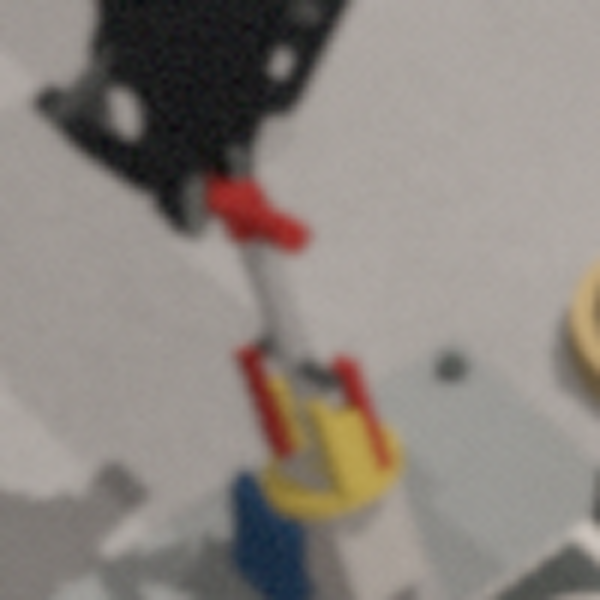

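View pics/g10.png

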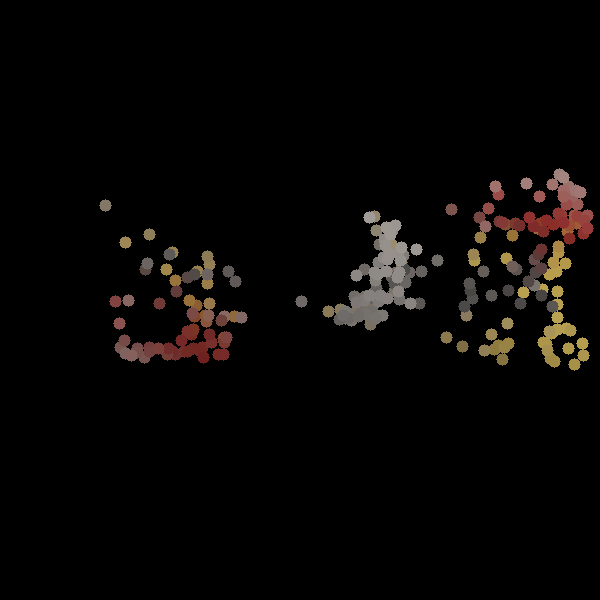

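{"fn": "drive_tool", "kwargs": {"deltas": [0.2,0.4,-0.9,-0.043,0,0.2,0.3,-1.8,-0.082,0,0.2,0.3,-1.8,-0.082,0]}}

```text
t: 8.4
ee_pos: [509.0, 24.1, 139.1]
orientation: [-1.273, 1.165, 1.261]
wrist_force: [3.3, -3.8, -1.2]
grip_width: 11.6
```

```bash
python3 look.py 11 92; python3 -c "
from h import *
rows([(t,43.3) for t in range(94,101,2)],pose())
P=pose();p,d=camera('wrist'); cv2.imwrite('pics/w11.png',p[:,:,::-1])"
```

```text
[509.   24.1 139.1] exp [508.4  24.8 138.9] head 94.6 94.7 [ 3.25 -3.82 -1.19] [-1.02 -0.93 -0.35] 11.576502166345305
(94, 43.3) [0.2, 0.5, -0.2] -0.042
(96, 43.3) [0.1, 0.5, -1.1] -0.082
(98, 43.3) [0.1, 0.4, -2.0] -0.121
(100, 43.3) [0.0, 0.3, -2.8] -0.159
```

View pics/s11.png

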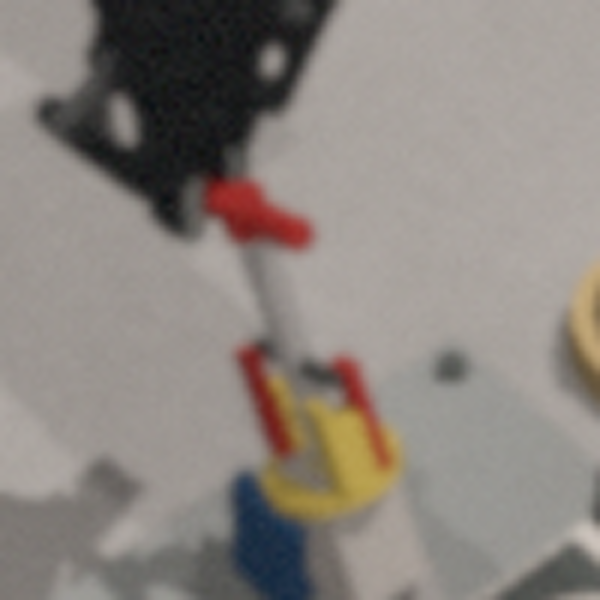

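View pics/w11.png

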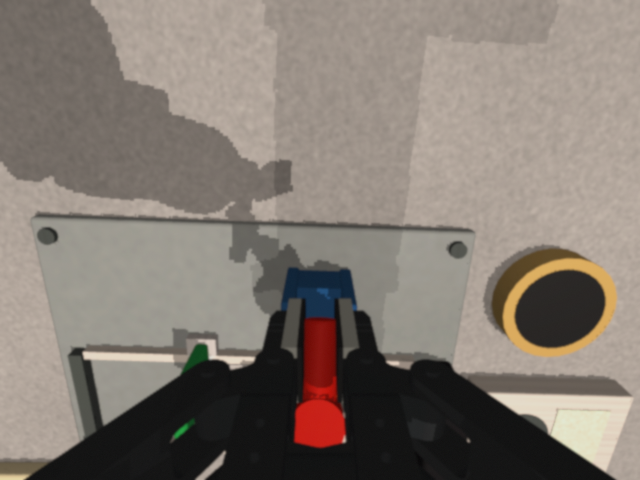

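```bash
python3 -c "
from h import *
rows([(90,43.3),(89,43.3),(89,40),(89,37),(89,34),(89,31),(89,29)],pose())"
```

```text
(90, 43.3) [0.2, 0.4, 1.5] 0.036
(89, 43.3) [0.2, 0.4, 1.9] 0.056
(89, 40) [3.1, -1.1, 1.9] 0.056
(89, 37) [5.8, -2.4, 1.8] 0.056
(89, 34) [8.5, -3.7, 1.8] 0.056
(89, 31) [11.2, -5.1, 1.7] 0.056
(89, 29) [13.0, -6.0, 1.7] 0.056
```

{"fn": "drive_tool", "kwargs": {"deltas": [0.2,0.4,1.5,0.036,0,0.2,0.4,1.8,0.05,0,1.6,-0.3,1.8,0.05,0,3.1,-1.1,1.8,0.05,0,4.5,-1.8,1.8,0.05,0,5.8,-2.4,1.8,0.05,0,5.8,-2.4,1.8,0.05,0]}}

```text
t: 9.08
ee_pos: [511.2, 26.2, 133.0]
orientation: [-1.235, 1.189, 1.225]
wrist_force: [2.2, -1.6, 0.8]
grip_width: 11.5
```

```bash
python3 look.py 12 89; python3 -c "
from h import *
P=pose(); print('L',43.3+(P[0]-target(89)[0])@GZ)
rows([(89,37),(89,34),(89,31),(89,29)],P)"
```

```text
[511.2  26.2 133. ] exp [508.3  26.1 138.9] head 91.7 91.4 [ 2.23 -1.64  0.79] [-0.85 -0.81 -0.24] 11.478374096751438
L 36.77433579043158
(89, 37) [-0.2, 0.1, 0.0] 0.006
(89, 34) [2.5, -1.3, 0.1] 0.006
(89, 31) [5.2, -2.6, 0.1] 0.006
(89, 29) [6.9, -3.5, 0.1] 0.006
```

View pics/s12.png

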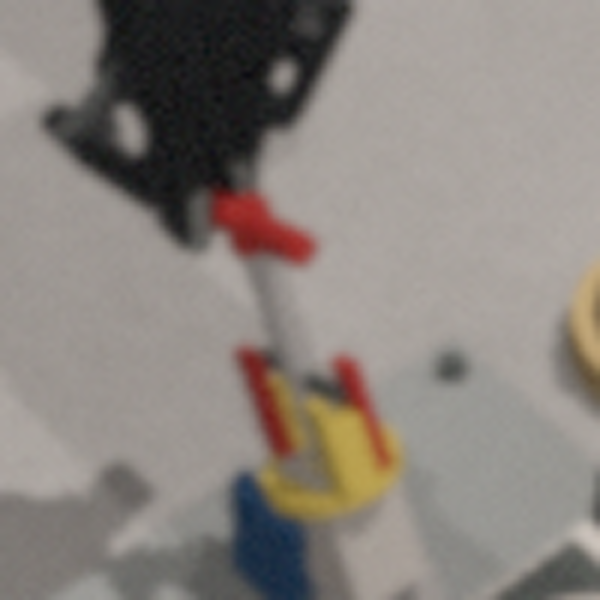

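{"fn": "drive_tool", "kwargs": {"deltas": [1.2,-0.6,0,0,0,2.5,-1.3,0,0,0,2.5,-1.3,0,0,0]}}

```text
t: 9.38
ee_pos: [512.6, 26.2, 130.3]
orientation: [-1.235, 1.189, 1.225]
wrist_force: [2.3, -4.2, 0.1]
grip_width: 11.7
```

```bash
python3 look.py 13 89; python3 -c "
from h import *
P=pose(); print('L',43.3+(P[0]-target(89)[0])@GZ)
rows([(89,34),(89,31),(89,29)],P)"
```

```text
[512.6  26.2 130.3] exp [508.3  26.1 138.9] head 91.7 91.4 [ 2.26 -4.25  0.08] [-0.76 -0.78 -0.23] 11.712767484399802
L 33.720745241265234
(89, 34) [-0.2, 0.2, 0.0] 0.006
(89, 31) [2.5, -1.2, 0.1] 0.006
(89, 29) [4.3, -2.0, 0.1] 0.006
```

View pics/s13.png

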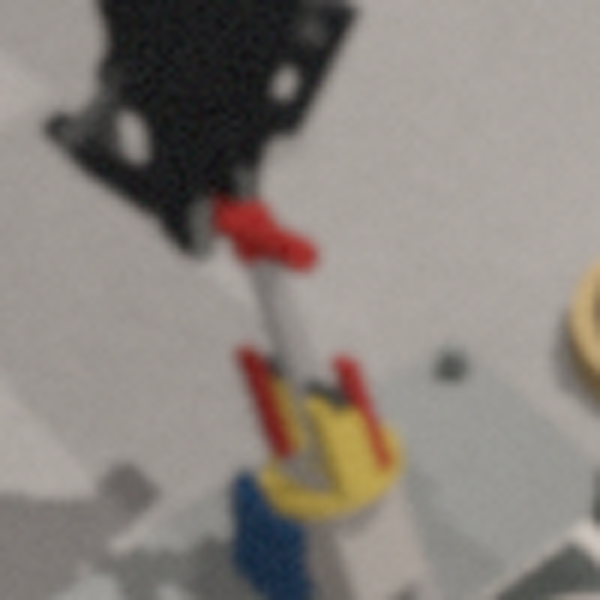

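The lug is sinking between the low yellow and tall red walls, dark at about (320,390) and partly hidden by the yellow wall, with no vertical resistance. Lowering further.

{"fn": "drive_tool", "kwargs": {"deltas": [1.3,-0.6,0,0,0,2.6,-1.3,0,0,0,3.5,-1.7,0,0,0,3.5,-1.7,0,0,0]}}

```text
t: 9.77
ee_pos: [514.2, 26.3, 126.7]
orientation: [-1.235, 1.19, 1.225]
wrist_force: [2.3, -1.8, 0.3]
grip_width: 11.7
```

```bash
python3 look.py 14 89; python3 -c "
from h import *
P=pose(); print('L',43.3+(P[0]-target(89)[0])@GZ)
rows([(89,31),(89,29),(89,28)],P)"
```

```text
[514.2  26.3 126.7] exp [508.3  26.1 138.9] head 91.7 91.4 [ 2.3  -1.81  0.26] [-0.78 -0.61 -0.2 ] 11.712497685270302
L 29.738584791441028
(89, 31) [-1.2, 0.4, 0.0] 0.006
(89, 29) [0.6, -0.4, 0.1] 0.006
(89, 28) [1.5, -0.9, 0.1] 0.006
```

View pics/s14.png

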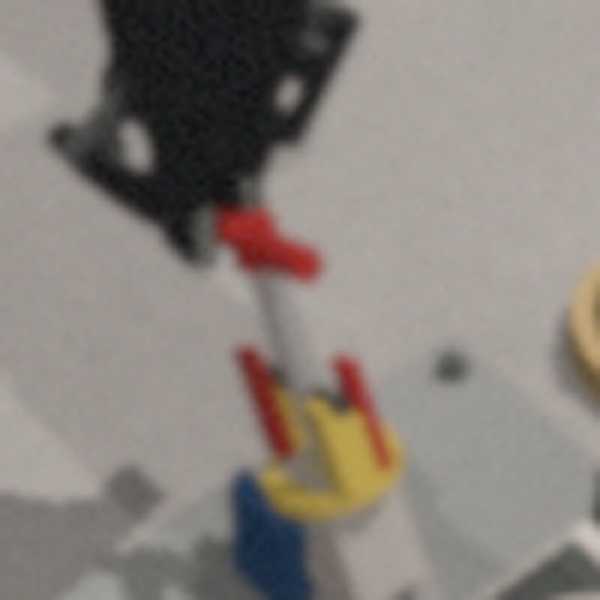

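{"fn": "drive_tool", "kwargs": {"deltas": [0,0,0,0,0.15,0,0,0,0,0.25,0,0,0,0,0.35,0,0,0,0,0.45,0,0,0,0,0.45,0,0,0,0,0.45]}}

```text
t: 10.32
ee_pos: [513.9, 26.5, 126.6]
orientation: [-1.235, 1.189, 1.226]
wrist_force: [-0.5, -0.1, 0.6]
grip_width: 37.9
```

```bash
python3 look.py 15 89; python3 -c "
from h import *
P=pose();p,d=camera('wrist'); np.save('pics/w15.npy',d); cv2.imwrite('pics/w15.png',p[:,:,::-1])"
```

```text
[513.9  26.5 126.6] exp [508.3  26.1 138.9] head 91.7 91.4 [-0.51 -0.11  0.64] [0.02 0.02 0.05] 37.948443553368485
```

View pics/s15.png

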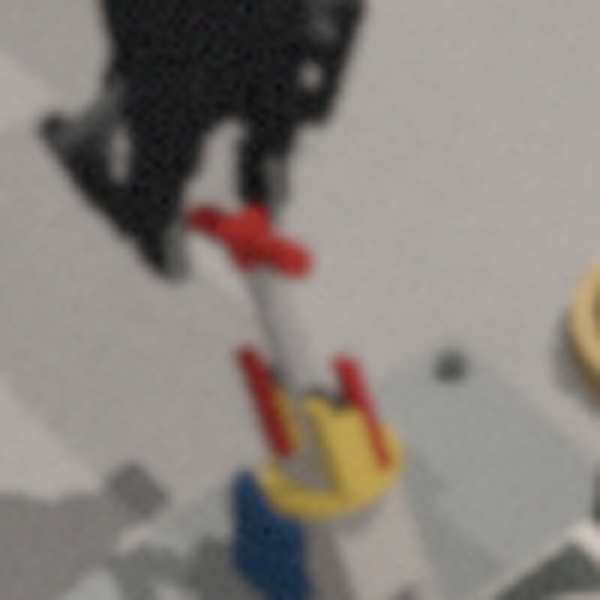

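View pics/w15.png

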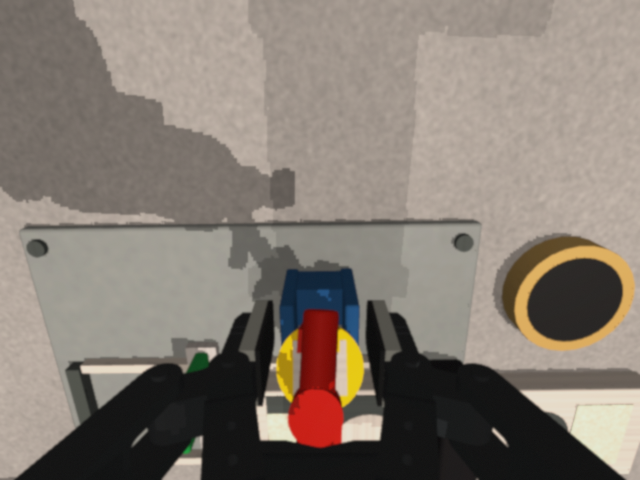

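Released and parked, with the bar free between the open fingers. Now I'll retreat straight up and check.

{"fn": "drive_tool", "kwargs": {"deltas": [-10,0,0,0,0.45,-25,0,0,0,0.45,-50,0,0,0,0.45,-80,0,0,0,0.45,-115,0,0,0,0.45,-150,0,0,0,0.45,-180,0,0,0,0.45,-180,0,0,0,0.45]}}

```text
t: 11.08
ee_pos: [515.8, 26.7, 314.1]
orientation: [-1.24, 1.18, 1.217]
wrist_force: [1.2, 0.0, 0.7]
grip_width: 38.4
```

```bash
python3 look.py 16 89; python3 -c "
from h import *
P=pose();p,d=camera('wrist'); np.save('pics/w16.npy',d); cv2.imwrite('pics/w16.png',p[:,:,::-1]); np.savez('pics/w16P.npz',p=P[0],R=P[1])"
```

```text
[515.8  26.7 314.1] exp [508.3  26.1 138.9] head 91.7 91.4 [1.23 0.05 0.74] [-0.01 -0.07 -0.06] 38.37665422825311
```

View pics/s16.png

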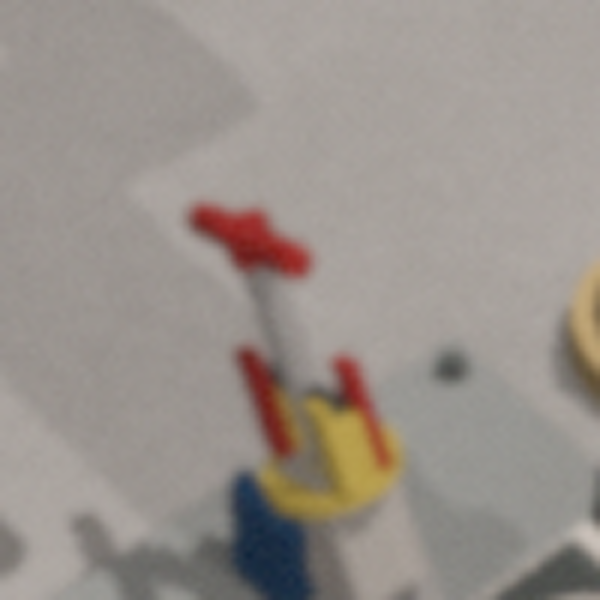

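View pics/w16.png

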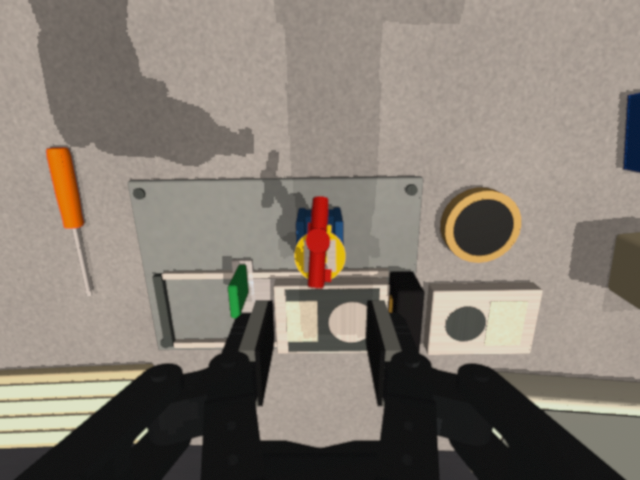

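```bash
python3 - <<'E'
from h import *
Z=np.load('pics/w16P.npz'); P=(Z['p'],Z['R'],0); X=cloud(np.load('pics/w16.npy'),*cam('wrist',P)); p=cv2.imread('pics/w16.png').astype(int)
def rep(X,p,nm):
    b,g,r=p[...,0],p[...,1],p[...,2]
    ok=(X[...,0]>450)&(X[...,0]<760)&(abs(X[...,1])<150)
    gr=ok&(g>60)&(r<0.55*g)&(b<0.75*g)&(X[...,2]>20); q=X[gr]; t=q[(q[:,2]>82)&(q[:,2]<95)]
    print(nm,'tab',len(q),len(t),t.mean(0).round(1),np.percentile(t,[3,97],axis=0).round(1).tolist())
    rd=ok&(r>100)&(g<60)&(b<60)&(X[...,2]>152)&(X[...,2]<230); q=X[rd]; print(nm,'bar',len(q),q.mean(0).round(1))
    c=q.mean(0); w,V=np.linalg.eigh(np.cov((q-c).T)); print(V[:,2].round(3)); 
    gq=(q-np.array([610.4,24.2+2.6,42.4]))@G; print('guide coords mean',gq.mean(0).round(1))
rep(X,p,'w')
rep(cloud(np.load('pics/s16.npy'),*cam('scene')),cv2.imread('pics/f16.png').astype(int),'s')
Z=np.load('pics/w1P.npz'); rep(cloud(np.load('pics/w1.npy'),*cam('wrist',(Z['p'],Z['R'],0))),cv2.imread('pics/w1.png').astype(int),'w1')
print(pose()[0])
E
```

```text
w tab 686 312 [650.  -71.8  86.7] [[631.1, -77.0, 83.3], [669.9, -66.9, 88.5]]
w bar 1511 [536.4  23.5 191.3]
[-0.903  0.016 -0.43 ]
guide coords mean [ 1.700e+00 -1.000e-01  1.663e+02]
s tab 158 60 [658.  -74.5  87.4] [[639.4, -77.7, 82.4], [675.6, -70.7, 91.1]]
s bar 81 [546.4  20.4 194.2]
[-0.945 -0.009 -0.326]
guide coords mean [ 11.7  -3.6 164.4]
w1 tab 808 312 [650.1 -67.6  86.5] [[630.2, -72.7, 82.4], [669.6, -63.4, 88.5]]
w1 bar 1398 [548.9  30.1 165.5]
[ 0.014 -1.     0.008]
guide coords mean [  1.2   6.  137.5]
[513.77978795  26.53330152 308.76805381]
```

{"fn": "drive_tool", "kwargs": {"deltas": [0,-33,-25,0,0.5,0,-66,-50,0,0.5,0,-100,-75,-0.014,0.5,20,-133,-101,-0.014,0.5,60,-133,-101,-0.014,0.5,100,-133,-101,-0.014,0.5,140,-133,-101,-0.014,0.5,180,-133,-101,-0.014,0.5,220,-133,-101,-0.014,0.5,229,-133,-101,-0.014,0.5,229,-133,-101,-0.014,0.5]}}

```text
t: 12.1
ee_pos: [647.7, -69.9, 76.4]
orientation: [-1.241, 1.186, 1.241]
wrist_force: [-0.2, 0.2, -0.0]
grip_width: 42.9
```

```bash
cat > look2.py <<'E'
import sys
from h import *
k=sys.argv[1]
P=pose(); o=P[2]; print(P[0].round(1),'head',np.degrees(np.arctan2(P[1][1,2],P[1][0,2])).round(1),o['wrist_force'].round(2),o['torque'].round(2),o['grip_width'])
p,d=camera('wrist'); np.save('pics/w%s.npy'%k,d); cv2.imwrite('pics/w%s.png'%k,p[:,:,::-1]); np.savez('pics/w%sP.npz'%k,p=P[0],R=P[1])
p,d=camera('scene'); np.save('pics/s%s.npy'%k,d); p=p[:,:,::-1]; cv2.imwrite('pics/f%s.png'%k,p); cv2.imwrite('pics/s%s.png'%k,cv2.resize(p[180:380,230:430],None,fx=3.5,fy=3.5,interpolation=cv2.INTER_CUBIC))
E
python3 look2.py 17
```

```text
[647.7 -69.9  76.4] head 92.5 [-0.2   0.16 -0.01] [-0.03  0.01 -0.01] 42.895199473215975
```

View pics/w17.png

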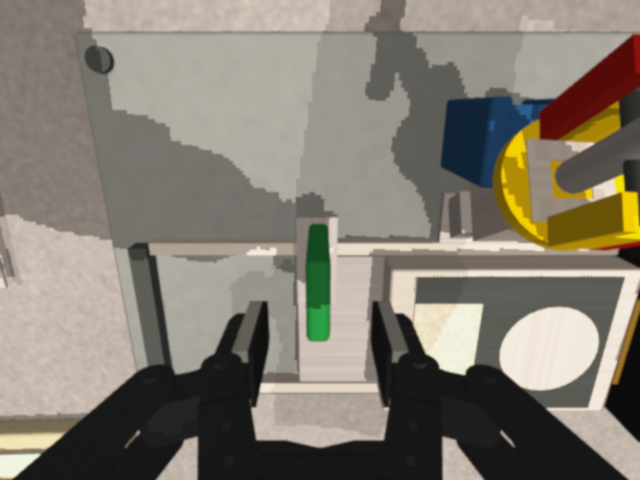

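View pics/s17.png

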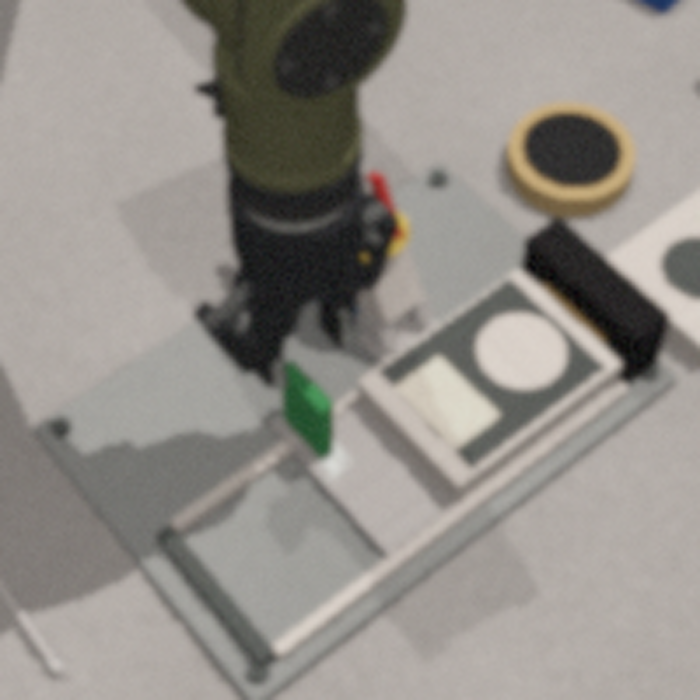

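Tab (318,225–340) is centred between the fingers (≈258 and ≈380). Descending and gripping.

{"fn": "drive_tool", "kwargs": {"deltas": [20,-1,0,0,0.5,38,-1,0,0,0.5,48,-1,0,0,0.5,48,-1,0,0,0.5,48,-1,0,0,0.25,48,-1,0,0,0,48,-1,0,0,0,48,-1,0,0,0,48,-1,0,0,0,48,-1,0,0,0]}}

```text
t: 13.03
ee_pos: [656.1, -70.5, 36.6]
orientation: [-1.25, 1.177, 1.229]
wrist_force: [-0.5, 0.0, 5.7]
grip_width: 10.5
```

```bash
python3 look2.py 18
```

```text
[656.1 -70.5  36.6] head 92.5 [-0.46  0.02  5.66] [ 0.07  0.17 -0.02] 10.468951760238454
```

View pics/w18.png

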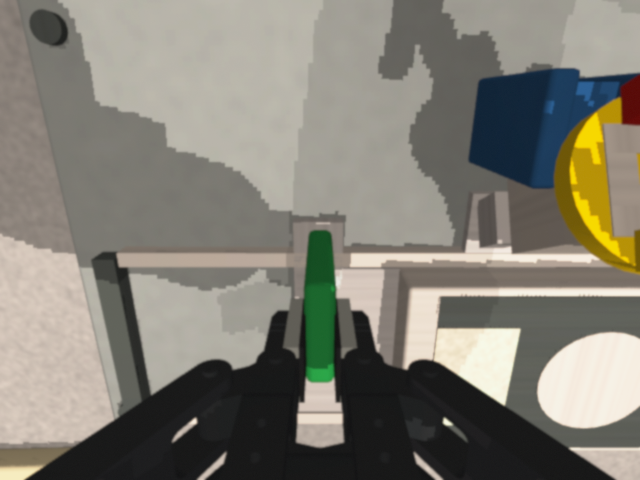

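```bash
python3 -c "
from h import *
P=pose(); print(P[1].round(3),P[2]['joint_positions'].round(3))
X=cloud(np.load('pics/w18.npy'),*cam('wrist',P))
for v in range(300,360,6): print(v,[X[v,u].round(0).tolist() for u in (295,318,345)])"
```

```text
[[ 0.016 -0.999 -0.044]
 [-0.    -0.044  0.999]
 [-1.    -0.016 -0.001]] [-0.108  0.573 -0.072  0.909  0.002 -0.152]
300 [[645.0, -83.0, 74.0], [637.0, -74.0, 87.0], [643.0, -63.0, 74.0]]
306 [[644.0, -83.0, 80.0], [639.0, -74.0, 87.0], [643.0, -63.0, 79.0]]
312 [[644.0, -83.0, 83.0], [642.0, -74.0, 87.0], [644.0, -64.0, 83.0]]
318 [[644.0, -82.0, 88.0], [644.0, -74.0, 88.0], [643.0, -64.0, 88.0]]
324 [[644.0, -82.0, 92.0], [647.0, -74.0, 87.0], [569.0, -76.0, 210.0]]
330 [[645.0, -82.0, 95.0], [649.0, -74.0, 88.0], [643.0, -65.0, 96.0]]
336 [[644.0, -82.0, 99.0], [652.0, -74.0, 87.0], [643.0, -65.0, 101.0]]
342 [[643.0, -81.0, 104.0], [655.0, -73.0, 87.0], [643.0, -65.0, 103.0]]
348 [[644.0, -81.0, 107.0], [657.0, -73.0, 88.0], [643.0, -65.0, 107.0]]
354 [[646.0, -81.0, 106.0], [660.0, -73.0, 88.0], [642.0, -66.0, 111.0]]
```

View pics/f18.png

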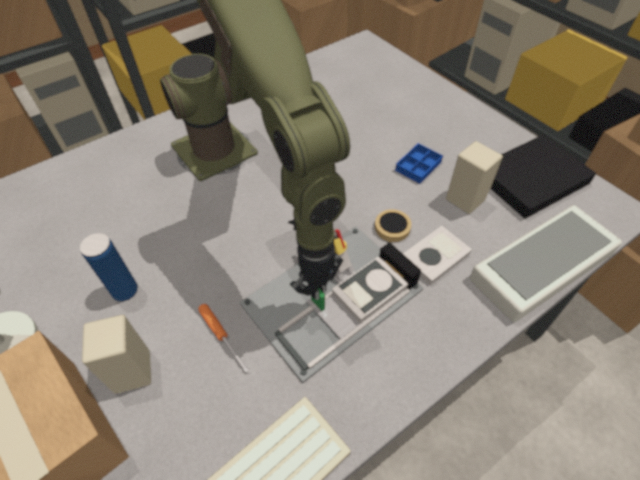

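{"fn": "drive_tool", "kwargs": {"deltas": [0,0,-4,0,0,0,0,-8,0,0,0,0,-12,0,0,0,0,-12,0,0]}}

```text
t: 13.47
ee_pos: [656.7, -83.3, 36.6]
orientation: [-1.249, 1.177, 1.229]
wrist_force: [-0.4, 1.6, -1.1]
grip_width: 10.5
```

```bash
python3 look2.py 19; python3 -c "
from h import *
P=pose(); print(P[1].round(3),P[2]['joint_positions'].round(3),P[2]['tau'].round(1))"
```

```text
[656.7 -83.3  36.6] head 92.5 [-0.42  1.57 -1.15] [0.41 0.04 0.04] 10.450754245301406
[[ 0.016 -0.999 -0.043]
 [-0.001 -0.043  0.999]
 [-1.    -0.016 -0.002]] [-0.127  0.576 -0.066  0.912  0.001 -0.17 ] [ -0.6 -55.9  23.6  -0.2  -0.3   0. ]
```

View pics/w19.png

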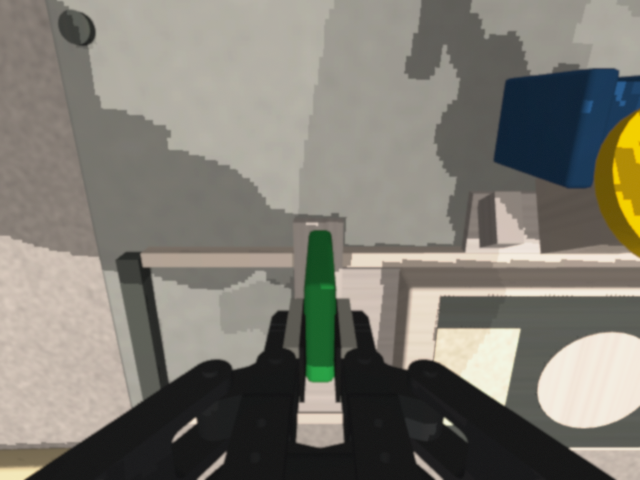

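View pics/s19.png

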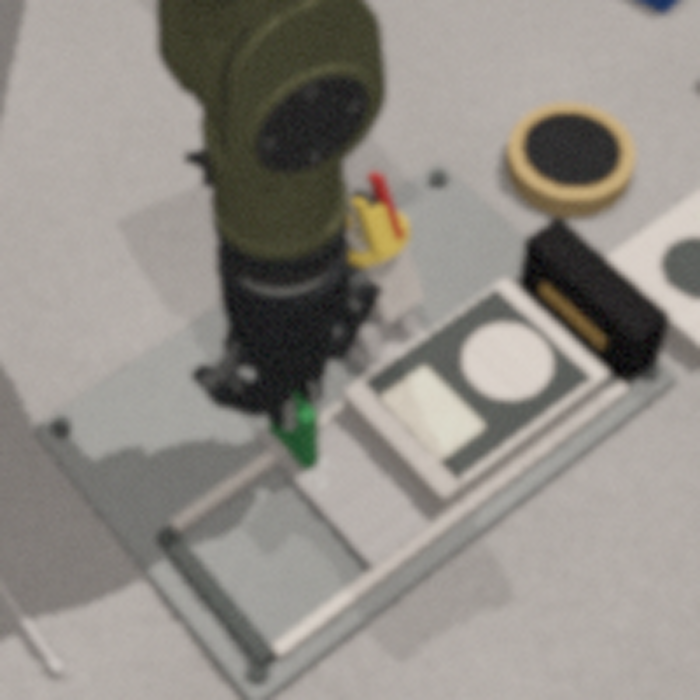

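The sled follows: a connector gap has opened and the force is 1.6 N. Continuing the pull.

{"fn": "drive_tool", "kwargs": {"deltas": [0,0,-4,0,0,0,0,-8,0,0,0,0,-12,0,0,0,0,-16,0,0,0,0,-20,0,0,0,0,-24,0,0,0,0,-28,0,0,0,0,-32,0,0,0,0,-36,0,0,0,0,-40,0,0,0,0,-44,0,0,0,0,-48,0,0,0,0,-52,0,0,0,0,-56,0,0,0,0,-59,0,0,0,0,-62,0,0,0,0,-62,0,0]}}

```text
t: 14.98
ee_pos: [659.4, -146.4, 36.7]
orientation: [-1.25, 1.179, 1.227]
wrist_force: [0.8, 0.7, -2.4]
grip_width: 10.6
```

```bash
python3 look2.py 20
```

```text
[ 659.4 -146.4   36.7] head 92.4 [ 0.85  0.73 -2.44] [ 0.37 -0.29  0.07] 10.64096596882768
```

View pics/w20.png

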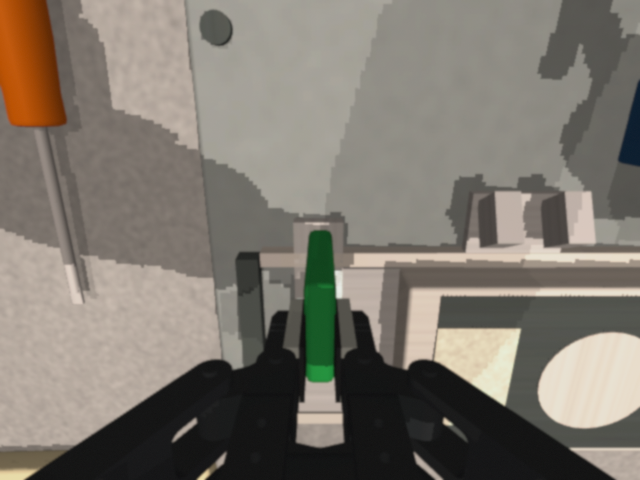

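View pics/s20.png

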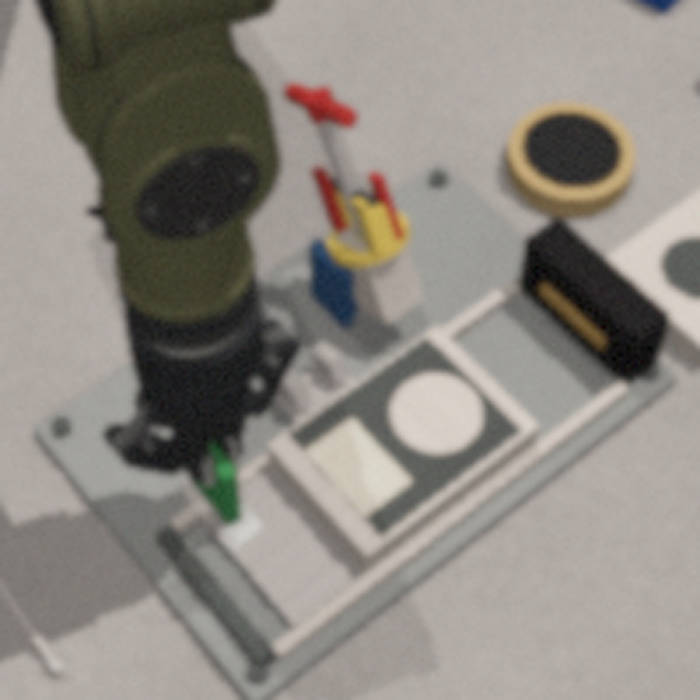

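{"fn": "drive_tool", "kwargs": {"deltas": [0,0,-2,0,0,0,0,-4,0,0,0,0,-5,0,0,0,0,-5,0,0]}}

```text
t: 15.42
ee_pos: [659.6, -150.5, 36.6]
orientation: [-1.25, 1.178, 1.228]
wrist_force: [0.9, 5.2, -2.5]
grip_width: 10.9
```

```bash
python3 look2.py 21
```

```text
[ 659.6 -150.5   36.6] head 92.5 [ 0.89  5.2  -2.5 ] [ 1.04 -0.25  0.  ] 10.889855125592502
```

80 mm travelled and the force is rising (5.2 N), so the sled is at its stop. Releasing and retreating upward.

{"fn": "drive_tool", "kwargs": {"deltas": [0,0,0,0,0.2,0,0,0,0,0.35,0,0,0,0,0.45,0,0,0,0,0.45,-10,0,0,0,0.45,-30,0,0,0,0.45,-60,0,0,0,0.45,-95,0,0,0,0.45,-130,0,0,0,0.45,-165,0,0,0,0.45,-200,0,0,0,0.45,-240,0,0,0,0.45,-240,0,0,0,0.45,-240,0,0,0,0.45]}}

```text
t: 16.68
ee_pos: [657.5, -150.9, 281.4]
orientation: [-1.255, 1.174, 1.221]
wrist_force: [0.4, -0.2, -0.5]
grip_width: 38.7
```

```bash
python3 look2.py 22; python3 - <<'E'
from h import *
Z=np.load('pics/w22P.npz'); P=(Z['p'],Z['R'],0)
for nm,X,f in (('w',cloud(np.load('pics/w22.npy'),*cam('wrist',P)),'w22'),('s',cloud(np.load('pics/s22.npy'),*cam('scene')),'f22')):
    p=cv2.imread(f'pics/{f}.png').astype(int); b,g,r=p[...,0],p[...,1],p[...,2]
    ok=(X[...,0]>450)&(X[...,0]<760)&(abs(X[...,1])<200)
    q=X[ok&(g>60)&(r<0.55*g)&(b<0.75*g)&(X[...,2]>20)]; t=q[(q[:,2]>82)&(q[:,2]<95)]; print(nm,'tab',len(t),t.mean(0).round(1) if len(t) else '')
    q=X[ok&(r>100)&(g<60)&(b<60)&(X[...,2]>152)&(X[...,2]<230)]
    if len(q)>20:
        print('bar',len(q),q.mean(0).round(1),'guide',((q-np.array([610.4,26.8,42.4]))@G).mean(0).round(1))
E
```

```text
[ 657.5 -150.9  281.4] head 92.5 [ 0.39 -0.2  -0.47] [0.   0.01 0.  ] 38.71121278975358
w tab 446 [ 654.1 -153.    87.1]
bar 2587 [539.9  21.5 192.6] guide [  5.2  -2.2 165.9]
s tab 65 [ 660.9 -153.8   87.2]
bar 69 [546.6  19.8 194.2] guide [ 11.8  -4.2 164.3]
```

View pics/s22.png

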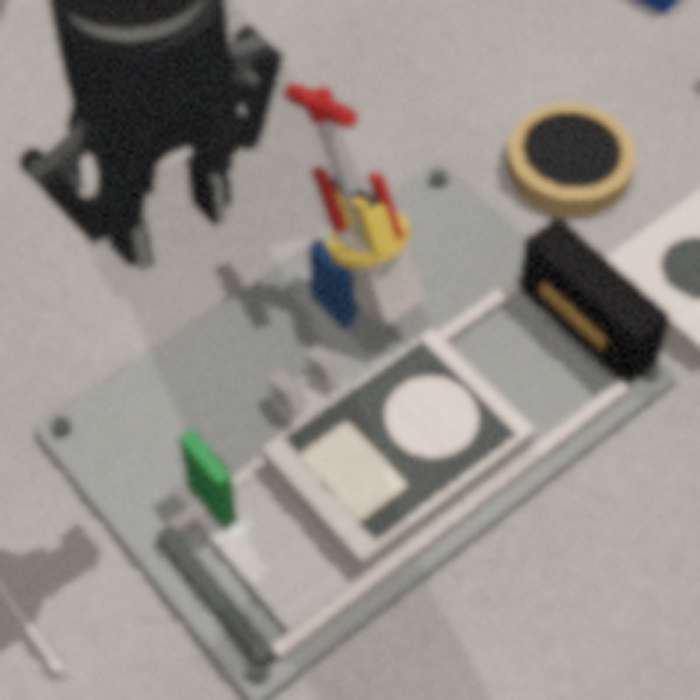

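View pics/f22.png

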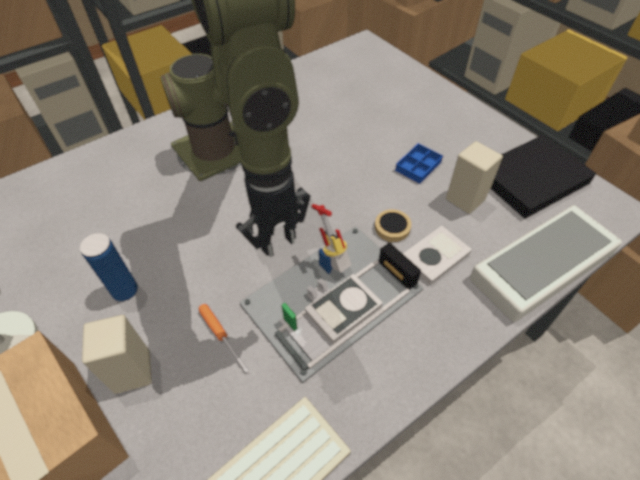

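The sled tab moved about 79–81 mm in both cameras. The pin is unchanged since parking (scene guide z 164.4 then, 164.3 now), and the bystanders appear at their original pixels. Handing in.

```bash
python3 -c "
from workcell import job; print(job.finish_job())"
```

```text
the job is handed in; nothing more can be done
None
```

I handed the job in after 16.7 s of robot time. The pin is parked in the collar notch, and the sled is pulled out to its stop; `finish_job()` gives no verdict.

**What I did**
1. I gripped the crossbar off-centre and drew the pin about 43 mm up the bore.
2. I turned it anticlockwise to about 92°, where the side force rose slightly, and backed off to about 89°.
3. I lowered it into the notch, let go and moved away.
4. I gripped the green tab and pulled the sled until the force rose at the stop, then let go and retreated.

**What the last checks showed**
- **Pin:** the bar surface rose 28.8 mm from locked to parked (28 mm expected). It read the same before and after the pull: 164.4 and 164.3 mm up the guide in the scene camera.
- **Sled:** the tab moved 79 mm by the scene camera and about 81 mm by the wrist camera. The tool moved 80 mm.
- **Forces and bystanders:** the wrist force stayed below about 6 N in every reading. The other things on the bench looked unmoved in the final picture.

**What disagreed**
- **Finger tips:** they sit about 38 mm behind the reported TCP, so my first close on the bar shut in the air above it. It touched nothing, and I allowed for the offset afterwards.
- **Tab grip:** the arm ended about 10 mm higher and 8 mm further in x than commanded, for a reason I did not find. The tab was still held firmly enough to pull.
- **Position readings:** the cameras differed by several millimetres on the tab's and the bar's position, so I relied on changes seen by one camera rather than absolute values.

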